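Hang the brass snap hook and clip the chalk caddy into it

ROBOT

A 6-joint arm with a two-finger parallel gripper is mounted at the origin on the work surface. World frame = base frame: x ahead of the robot, y to its left, z up, the work surface at z = 0. Lengths are in mm, angles in rad, forces in N, time in s.
With the tool pointing down it reaches from about 425 to 950 mm from the base axis. Payload 3.5 kg.
Tool frame: the origin (TCP) lies at the very end of the fingers, on their centre line; the grasp point (between the pads) lies 19 mm behind it (env.grasp_offset is the distance from the TCP to the grasp point, in mm); x points along the fingers, y is the direction in which the jaws open and shut, and the axes are right-handed (so a half turn about x gives the same grasp; the last joint's range is limited). The gripper opens to 85 mm and grips with 20 to 120 N. Pads are 22 mm wide; open, the fingers measure 114 mm over their backs; the gripper's body (76 mm by 85 mm) begins 54 mm behind the grasp point. The pads swing forward as they close: fully open they stand 13 mm farther back than shut.
Start: joints at [-1.271, 0.286, 1.577, -0, 1.279, -0.15], TCP at [293.5, -607.835, 231.325] pointing down, gripper open.
Joint ranges: [-2.77, 2.77], [-0.9, 2.22], [0.21, 2.48], [-1.53, 4.67], [0.24, 2.81], [-2.84, 2.84]. Speed limits (rad/s): [2.79, 2.79, 3.14, 3.14, 3.14, 3.14].

INTERFACE

Orientations are given as a unit quaternion [w, x, y, z].
In Python, from station import state, capture, env gives the robot as it stands. The module is installed in compiled form; this text tells all that it offers.
- The arm moves only by the tool apply_moves, never from a script. Its argument "motion" is a list of rows, each a list of 7 numbers: the shift along the world's x, y, z in mm, then the turn, a rotation vector about the world's x, y, z in rad, then the finger opening in mm, from 0 to 85.4. In form: [[tx, ty, tz, ax, ay, az, grip], ...]. A call has 1 to 20 rows; each row is the pose to reach, as a shift and turn from the pose commanded when the call began; what a row does not reach only later rows make up. A row lasts 1/10 s, in which the tool goes at most 50 mm and 8.59 degrees, less where a joint would pass 70% of its speed; a pose out of reach is approached as far as the arm can. A call with a gripper value outside its range is refused whole. The fingers move at their own pace and stop on an object; the grip force is fixed at half the most. Time passes only in rows, so rows that repeat a pose let the fingers close. It gives the time, the measured TCP pose, the force and the opening at its end, in the units of the state.
- state(): the state, without advancing time (a new reading comes with each control period).
- capture(name): name is "scene" or "side" or "wrist"; returns a dict with "frame" (480x640x3 uint8, red, green, blue), "depth" (480x640 float32, mm along the optical axis (not along the pixel's ray), 0 where there is no reading), "fx", "fy", "cx", "cy" (pixels), "D" ([k1, k2, p1, p2, k3] as OpenCV has them; the pictures are not rectified), "view" (4x4, takes a point from world to camera coordinates). Camera axes: x right, y up, looking along -z (the intrinsics and any distortion apply to the point x, -y, -z); pixel columns grow to the right and rows downward; lengths in mm; the calibration is good to about 2 mm. A picture is of the moment at which its call begins.
- env.hand_in(): hands the job in, once; it reports no verdict.
The state is a dict: "time": time; "q": joint angles; "qd": joint speeds; "tau": joint torques, N m; "ee_pos": TCP position; "tcp_rot": TCP orientation; "ft_force": force on the tool from outside, world axes, zero at the start; "ft_torque": the same for the moment, N m; "opening": finger opening in mm.
Only numpy, scipy, OpenCV 4.12 (cv2) and the standard library are available. Lean on these libraries where they do the work, as an engineer would, in place of code of your own. Each camera call takes 0.05 s, during which the arm holds its last target.

TASK

Take the brass snap hook out of its wooden holder and hang it by its upper eye on the springy arm of the stand, open side of its lower hook towards the robot, and let go. Then hang the white chalk caddy from the snap hook's lower hook: gently press the caddy's top bar down past the sprung keeper until the keeper has snapped out over it, and let go so that both hang quietly in a chain. Never bend the springy arm down by more than about 60 mm, and leave the jar, tin and mug where they stand.

Things in the scene. Friction and masses are not known exactly. Their poses are not given: they have to be found in the camera images.
- stand: Fixed stand: dark steel base 110 x 100 x 10 mm, grey round post 20 mm thick, 320 mm high. A red collar (34 x 34 x 36 mm) rides on the post on a coil spring and carries a steel bar, the springy arm, that reaches along the stand's own -y axis. Origin: foot of the post on the table, z up.
- beam_seat (a point): Where to hang things: top of the arm's bar, 95 mm from the post's axis, 298 mm above the table unloaded. The bar is round, 10 mm thick, along this point's y axis; its free end, 35 mm away towards -y, is turned up 8 mm above the bar's top. x is level across the bar, away from the robot.
- beam (a joint): Dip of the springy arm in m: 0 unloaded, positive when pressed down (it sinks straight down the post, staying level) against a soft spring of 170 N/m, 0.17 N per mm, so it gives way under the press. The snap hook alone sinks it by about 10 mm, with the caddy about 22 to 28 mm.
- holder: Fixed dark wooden block 85 x 60 x 45 mm with a slot 48 mm (along its x) x 10 mm (y), 35 mm deep, from above; the snap hook stands upright in it. Origin: centre of its underside.
- link: Brass snap hook, 182 mm tall, 46 mm wide (x), 8 mm thick wire, 0.16 kg, flat in its x-z plane. Origin: lowest point, z up. Below: a U-shaped hook, inner width 30 mm, inner bottom at z 8 mm, free tip on the -x side; its stem at x +19 mm rises to z 72 and bends to x 0 at z 92 mm. Above: a closed eye, then a blue grip tab. A sprung steel keeper on the stem narrows the mouth.
- link_eye (a point): Inner top of the snap hook's upper eye (inner width 26 mm, inner z 96 to 132 mm), at z 132 mm of the snap hook: rests on the arm's top when hung. Same axes as the snap hook.
- link_tab (a point): Blue grip tab on top of the snap hook, 20 mm (x) x 10 mm (y), from z 137 to 182 mm; this point is at z 165 mm. Pinch it across y (10 mm).
- link_seat (a point): Where the centre of the caddy's top bar lies when it rests at the bottom of the lower hook: x 0, z 11 mm of the snap hook, 14 mm below the keeper's edge.
- caddy: White tin pot, 72 mm across the rim, 50 mm high, with chalk sticks fixed in it, 0.2 to 0.3 kg. Origin: underside, below the top bar, z up. A rigid bail of 6 mm steel wire rises from the rim in the y-z plane: legs at y +-24 mm, top bar along y at z 118 mm. From the bar's ends two wires run up and out to -x, to a red grip block.
- caddy_bar (a point): Centre of the caddy's top bar (6 mm thick, along y, 42 mm free between the legs), z 118 mm of the caddy.
- caddy_grip (a point): Centre of the red grip block, 28 (x) x 12 (y) x 38 (z) mm, at x -60, y 0, z 165 mm of the caddy. Pinch it across y (12 mm).
- paint_jar: Paint jar with yellow lid, 56 mm across, 60 mm high; leave alone. Origin: centre of underside.
- tint_tin: Tin with blue label, 66 mm across, 65 mm high; leave alone. Origin: centre of underside.
- rinse_mug: Blue ceramic cup, 72 mm across, 75 mm high; leave alone. Origin: centre of underside.
- link_tip (a point): In the end of the lower hook's free tip: x -19 mm, z 40 mm of the snap hook (the tip's top is at z 44 mm). It marks the open side, which must face the robot (-x side of beam_seat) when hung.
- keeper (a joint): Sprung steel nose in the mouth: edge at x -13, z 25 mm of the snap hook, 2 mm from the tip's inner side; from there a 45 deg ramp rises towards the stem to z 45 mm. 0 = fully out, grows (m) as a bar pressed down along the ramp beside the tip drives it back about 4 mm towards the stem; it takes 5 to 8 N, then it snaps out over the bar and the arm jumps up some 10 mm.
There are look-alikes about, which are no part of the job. Several things look just like the caddy: the one meant starts nearest to the robot's base. Of the things that look like the link, the larger one is meant.

How it is judged:
By the outcome, as a careful person would: the job done as asked, in the order asked, and still so for the second after the job is handed in, with the robot touching nothing.
It also fails if it takes over 72 s, if anything falls off the work surface, if the arm or the gripper's body presses on something with over 40 N, if the wrist force passes 120 N, or if a joint passes its speed limit or range.

## Working session

There is one attempt and no reset: what is moved stays moved. The work goes in short steps, Python scripts to look and compute and a tool call to move; the robot and the scene stay as the last step left them, time stands still between calls to the robot, and variables do not carry over. Pictures are saved under pics/ and viewed, and the job is handed in when it is done.

Besides the shell and the picture viewer there is one more tool, called after ">>>" by a JSON object that holds its "name" and its "arguments". apply_moves: Moves the arm, as the interface text tells. Its arguments: {"type":"object","properties":{"motion":{"type":"array"}},"required":["motion"]}

```bash
mkdir -p pics
cat > h.py <<'E'
import numpy as np, cv2, pickle
from station import state, capture, env
def grab(n,tag):
    c=capture(n); pickle.dump(c,open(f'/tmp/{tag}.pkl','wb'))
    cv2.imwrite(f'pics/{tag}.png',c['frame'][:,:,::-1]); return c
def load(tag): return pickle.load(open(f'/tmp/{tag}.pkl','rb'))
def K(c): return np.array([[c['fx'],0,c['cx']],[0,c['fy'],c['cy']],[0,0,1.]])
def ray(c,u,v):
    p=cv2.undistortPoints(np.array([[[u,v]]],float),K(c),np.array(c['D'],float))[0,0]
    return np.array([p[0],-p[1],-1.])
def w(c,u,v,d=None):
    if d is None: d=c['depth'][int(round(v)),int(round(u))]
    P=ray(c,u,v)*d
    return (np.linalg.inv(c['view'])@np.r_[P,1])[:3]
def wz(c,u,v,z,ax=2):
    M=np.linalg.inv(c['view']); o=M[:3,3]; d=M[:3,:3]@ray(c,u,v)
    return o+d*(z-o[ax])/d[ax]
def px(c,P):
    q=c['view']@np.r_[P,1]; q=np.array([[q[0],-q[1],-q[2]]])
    return cv2.projectPoints(q,np.zeros(3),np.zeros(3),K(c),np.array(c['D'],float))[0][0,0]
def crop(tag,u0,v0,u1,v1,s,out):
    im=load(tag)['frame'][v0:v1,u0:u1,::-1]
    cv2.imwrite(f'pics/{out}.png',cv2.resize(im,None,fx=s,fy=s,interpolation=cv2.INTER_CUBIC))
E
python3 - <<'E'
from h import *
print(state())
for n in ['scene','side','wrist']:
    c=grab(n,n+'0'); print(n,c['fx'],np.linalg.inv(c['view']).round(2).tolist())
E
```

```text
{'time': 0.0, 'q': array([-1.27099637e+00,  2.87173569e-01,  1.57818443e+00, -2.11984904e-05,
        1.27857975e+00, -1.50010500e-01]), 'qd': array([-0.00020705, -0.00046087,  0.00058643, -0.00051625, -0.00028663,
       -0.00103026]), 'tau': array([-8.85745994e-04, -4.05984485e+01, -2.92624640e+01, -1.83738643e-04,
        5.86231487e-03, -3.80267466e-06]), 'ee_pos': array([ 293.30625856, -607.21605232,  229.9378788 ]), 'tcp_rot': array([-0.15687045, -0.68922832, -0.15852295,  0.68936671]), 'ft_force': array([ 0.42068458, -0.29647541,  0.40694197]), 'ft_torque': array([ 0.0584752 , -0.02337687,  0.01980262]), 'opening': 85.29190765350812}
scene 519.1546964996173 [[0.23, -0.68, 0.7, 1417.97], [0.97, 0.14, -0.17, -132.94], [0.02, 0.72, 0.69, 960.38], [0.0, 0.0, 0.0, 1.0]]
side 525.9869167358772 [[0.99, 0.09, -0.11, 500.77], [-0.14, 0.62, -0.78, -877.33], [-0.01, 0.78, 0.62, 968.24], [0.0, 0.0, 0.0, 1.0]]
wrist 392.5319072635246 [[0.43, 0.85, 0.29, 367.25], [-0.9, 0.41, 0.14, -571.11], [-0.0, -0.32, 0.95, 372.99], [0.0, 0.0, 0.0, 1.0]]
```

View pics/scene0.png

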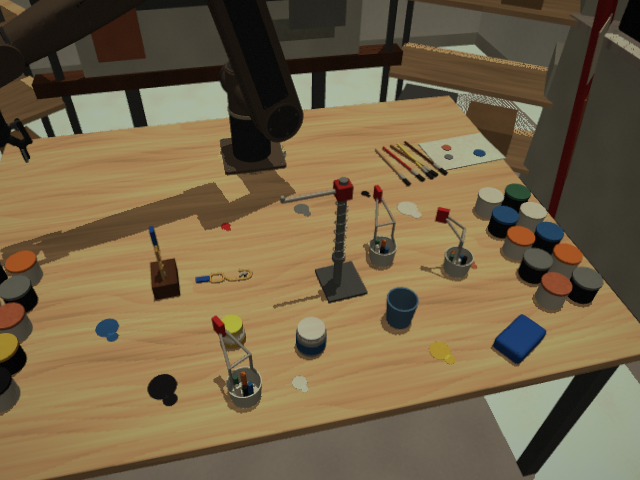

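View pics/side0.png

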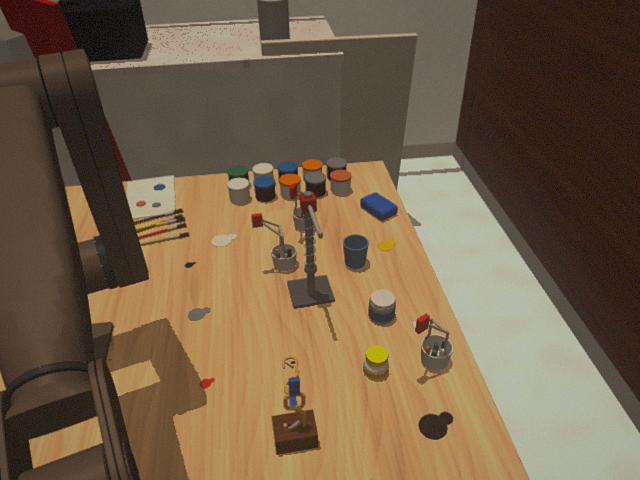

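View pics/wrist0.png

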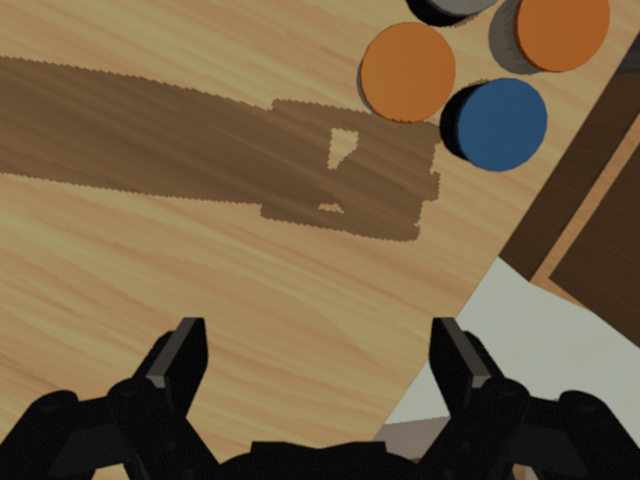

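The scene view shows three caddies with red grips: A at (381,250), B at (457,260) and C at (243,385). It also shows two snap hooks, one standing in the holder at (160,260) and a smaller one lying flat at (225,277). Next I'll measure them.

Run:
```python
from h import *
c=load('scene0'); s=load('side0')
for n,(u,v) in dict(A=(381,258),B=(457,268),C=(243,390),tab=(153,236),holder=(165,272),lie=(205,279),lie2=(250,272),base=(340,280),collar=(343,187),mug=(400,297),tin=(311,330),jar=(232,325),Agrip=(378,192),Bgrip=(442,215),Cgrip=(218,325)).items():
    print(n,w(c,u,v).round(0), (u,v))
for n,(u,v) in dict(gr1=(257,220),pot1=(284,256),gr2=(308,200),pot2=(302,222),tab=(293,385),holder=(295,425)).items(): print('side',n,w(s,u,v).round(0))
crop('scene0',120,210,280,310,5,'c1')
crop('scene0',330,170,490,290,5,'c2')
crop('scene0',265,165,375,310,5,'c3')
crop('side0',230,170,370,310,5,'c4')
crop('side0',240,340,340,460,6,'c5')
```

```text
A [572. 247.  36.] (381, 258)
B [647. 419.  39.] (457, 268)
C [ 877. -137.   56.] (243, 390)
tab [ 531. -281.  177.] (153, 236)
holder [ 517. -278.   46.] (165, 272)
lie [ 521. -189.    4.] (205, 279)
lie2 [524. -77.   7.] (250, 272)
base [607. 133.  19.] (340, 280)
collar [614. 122. 311.] (343, 187)
mug [710. 247.  45.] (400, 297)
tin [770.  23.  64.] (311, 330)
jar [ 719. -139.   60.] (232, 325)
Agrip [489. 251. 181.] (378, 192)
Bgrip [589. 378. 169.] (442, 215)
Cgrip [ 811. -164.  185.] (218, 325)
side gr1 [477. 251. 169.]
side pot1 [540. 229.  57.]
side gr2 [599. 112. 310.]
side pot2 [608. 404.  38.]
side tab [ 521. -288.  179.]
side holder [ 519. -288.   51.]
```

View pics/c1.png

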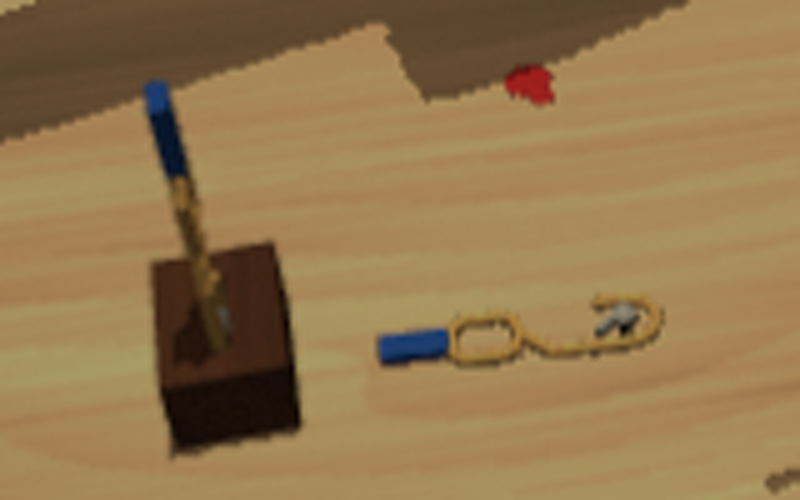

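View pics/c2.png

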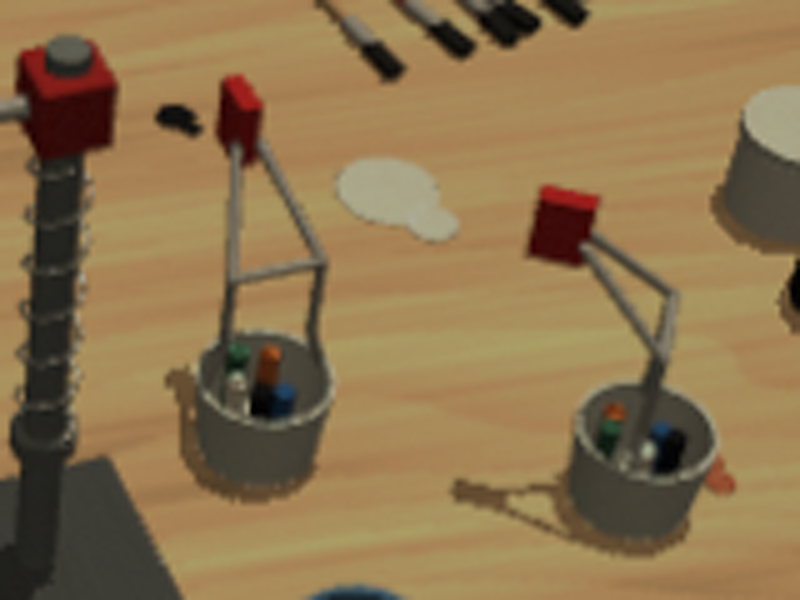

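View pics/c3.png

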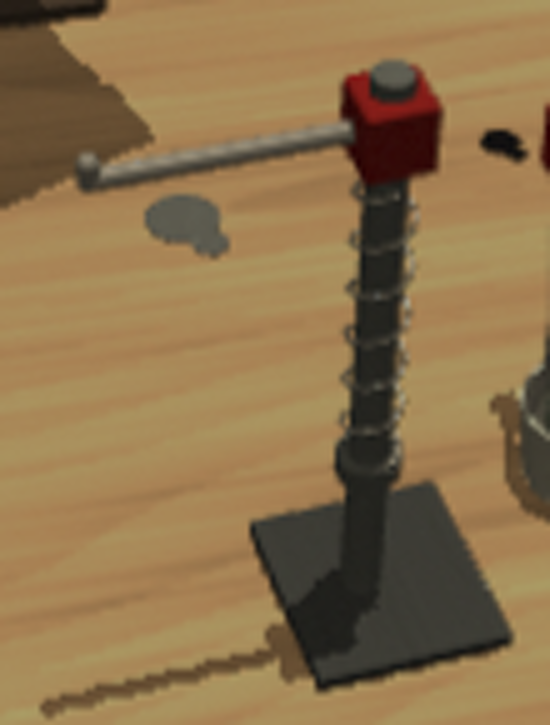

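View pics/c4.png

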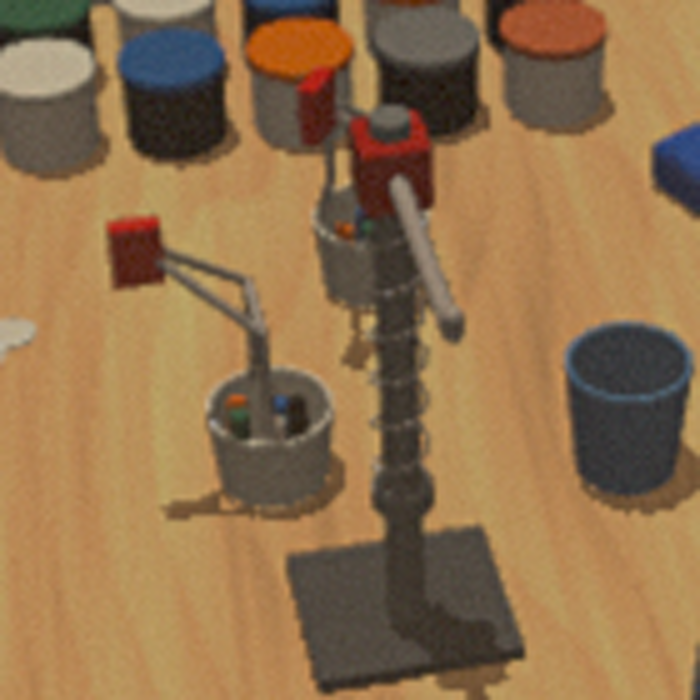

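View pics/c5.png

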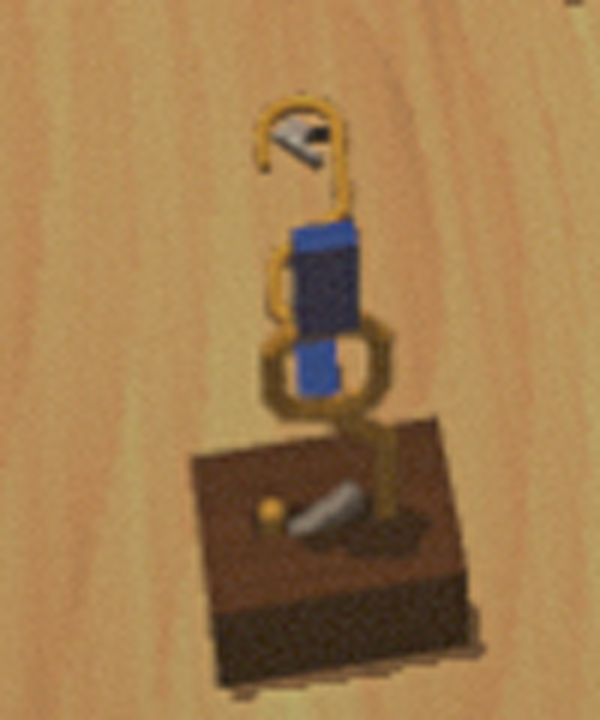

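Run:
```python
from h import *
def pts(c,mask):
    v,u=np.nonzero(mask&(c['depth']>0)); return np.array([w(c,a,b) for a,b in zip(u,v)])
for t in ['scene0','side0']:
    c=load(t); f=c['frame'].astype(int); R,G,B=f[...,0],f[...,1],f[...,2]
    red=(R>90)&(G<45)&(B<50); red|=(R>2.5*G)&(R>2.5*B)&(R>50)
    blue=(B>1.6*R)&(B>1.25*G)&(B>45)
    for n,m in [('red',red),('blue',blue)]:
        k,lab,st,_=cv2.connectedComponentsWithStats(m.astype(np.uint8))
        for i in range(1,k):
            if st[i,4]<25: continue
            P=pts(c,lab==i)
            if len(P)<15 or not(300<np.median(P[:,0])<950 and abs(np.median(P[:,1]))<500): continue
            print(t,n,st[i],'med',np.median(P,0).round(0),'5%',np.percentile(P,5,0).round(0),'95%',np.percentile(P,95,0).round(0))
c=load('scene0')
print('beam scene')
for u,v in [(286,200),(295,198),(305,196.5),(315,195),(325,193.5)]: print(w(c,u,v).round(1), wz(c,u,v,293).round(1))
c=load('side0')
print('beam side')
for u,v in [(311,209),(313,215),(316,223),(318,229),(320,234)]: print(w(c,u,v).round(1),wz(c,u,v,295).round(1))
```

```text
scene0 red [334 180  19  20 194] med [615. 122. 308.] 5% [593. 110. 287.] 95% [619. 139. 313.]
scene0 red [374 185   8  17  92] med [483. 252. 175.] 5% [467. 249. 156.] 95% [493. 259. 185.]
scene0 red [436 207  13  16 147] med [589. 378. 171.] 5% [580. 368. 153.] 95% [595. 388. 184.]
scene0 red [221 223  10   7  49] med [ 331. -118.    0.] 5% [ 320. -130.   -3.] 95% [ 345. -109.    3.]
scene0 red [212 316  14  21 156] med [ 805. -164.  178.] 5% [ 792. -172.  154.] 95% [ 812. -155.  186.]
scene0 blue [196 276  14   6  63] med [ 521. -196.    7.] 5% [ 514. -210.    4.] 95% [ 528. -181.   10.]
scene0 blue [ 496  315   50   44 1241] med [866. 474.  35.] 5% [828. 429.  31.] 95% [903. 522.  38.]
scene0 blue [ 96 319  22  22 358] med [ 624. -416.    1.] 5% [ 602. -439.   -2.] 95% [ 653. -399.    4.]
side0 red [290 183   7  10  39] med [584. 377. 184.] 5% [576. 366. 173.] 95% [594. 390. 187.]
side0 red [300 192  16  11  84] med [599. 115. 311.] 5% [584. 108. 307.] 95% [615. 137. 314.]
side0 red [252 214  10   7  34] med [478. 251. 184.] 5% [467. 246. 174.] 95% [487. 256. 186.]
side0 red [417
[... 212 characters left out ...]
 36  21 399] med [858. 470.  37.] 5% [821. 427.  31.] 95% [895. 514.  40.]
side0 blue [289 377  10   5  39] med [ 523. -285.  192.] 5% [ 514. -289.  190.] 95% [ 531. -281.  194.]
side0 blue [290 397   6   9  49] med [ 520. -200.    7.] 5% [ 515. -212.    4.] 95% [ 526. -192.   10.]
beam scene
[611.7   4.1 295. ] [609.2   4.6 293. ]
[609.9  23.1 295.6] [606.7  23.7 293. ]
[611.7  43.4 297.6] [606.1  44.6 293. ]
[609.2  64.9 296.1] [605.5  65.8 293. ]
[606.5  86.6 294.3] [604.9  87.1 293. ]
beam side
[602.7  89.2 299.8] [603.5  96.2 295. ]
[604.1  64.  300.8] [605.   72.3 295. ]
[607.1  36.4 298.6] [607.7  41.4 295. ]
[608.8  16.2 297.2] [609.1  19.1 295. ]
[609.6 -10.  303.4] [611.   1. 295.]
```

Run:
```python
from h import *
s=load('side0'); c=load('scene0')
f=lambda p:(240+p[0]/6,340+p[1]/6)
H=[wz(s,*f(p),45) for p in [(192,457),(436,418),(466,572),(216,612)]]
print(np.round(H,1)); print('yaw',[round(float(np.arctan2(*(H[b]-H[a])[[1,0]])),3) for a,b in [(0,1),(3,2)]],np.mean(H,0).round(1))
T=[wz(s,*f(p),192) for p in [(292,230),(356,220),(357,247),(294,254)]]
print(np.round(T,1),np.mean(T,0).round(1))
E=[wz(s,*f(p),54) for p in [(270,514)]]; print('tip',np.round(E,1))
g=lambda p:(120+p[0]/5,210+p[1]/5)
print('scene holder',[wz(c,*g(p),45).round(1) for p in [(152,262),(272,242),(299,368),(160,388)]])
print('scene tab top',[wz(c,*g(p),192).round(1) for p in [(157,83),(158,98)]])
# caddy A
g=lambda p:(330+p[0]/5,170+p[1]/5)
print('bar scene',[wz(c,*g(p),118).round(1) for p in [(232,280),(322,264)]])
print('block top',[wz(c,*g(p),184).round(1) for p in [(222,82),(237,76),(262,103),(246,110)]])
g=lambda p:(230+p[0]/5,170+p[1]/5)
print('bar side',[wz(s,*g(p),118).round(1) for p in [(249,284),(261,329)]])
print('block top',[wz(s,*g(p),184).round(1) for p in [(108,222),(157,217),(160,226),(110,233)]])
```

```text
[[ 474.8 -257.1   45. ]
 [ 557.6 -254.    45. ]
 [ 560.  -313.    45. ]
 [ 478.7 -315.5   45. ]]
yaw [0.038, 0.031] [ 517.8 -284.9   45. ]
[[ 513.9 -281.9  192. ]
 [ 533.3 -281.1  192. ]
 [ 532.6 -291.   192. ]
 [ 513.7 -290.7  192. ]] [ 523.4 -286.2  192. ]
tip [[ 498.9 -288.3   54. ]]
scene holder [array([ 476.4, -312.8,   45. ]), array([ 474.7, -255. ,   45. ]), array([ 561.4, -245.5,   45. ]), array([ 560.5, -309.4,   45. ])]
scene tab top [array([ 516.2, -281.6,  192. ]), array([ 526.3, -281.2,  192. ])]
bar scene [array([540.4, 237. , 118. ]), array([538.3, 284.1, 118. ])]
block top [array([469.8, 248. , 184. ]), array([466.7, 256.7, 184. ]), array([489.6, 262. , 184. ]), array([493.2, 252.6, 184. ])]
bar side [array([536.2, 280.7, 118. ]), array([539.4, 239.4, 118. ])]
block top [array([465.1, 256.1, 184. ]), array([490.5, 256.7, 184. ]), array([491.6, 248.3, 184. ]), array([465.8, 246. , 184. ])]
```

```bash
cat >> h.py <<'E'
from scipy.spatial.transform import Rotation as Ro
def rot(q): q=np.asarray(q); return Ro.from_quat([q[1],q[2],q[3],q[0]])
def goal(yaw,tilt):
    # tool x down, tilted by tilt about +-y so fingers point toward +x ; jaws along rotated y
    M=np.array([[0,0,1],[0,1,0],[-1,0,0]],float) # cols: toolx=(0,0,-1), y=(0,1,0), z=(1,0,0)
    return Ro.from_euler('z',yaw)*Ro.from_euler('y',-tilt)*Ro.from_matrix(M)
def plan(pos,yaw,tilt=0,p0=None,q0=None):
    s=state(); p0=s['ee_pos'] if p0 is None else p0; R0=rot(s['tcp_rot']) if q0 is None else q0
    for k in (0,1):
        G=goal(yaw,tilt)
        if k: G=G*Ro.from_euler('x',np.pi)
        print('k',k,'d',np.round(np.array(pos)-p0,1),'rv',(G*R0.inv()).as_rotvec().round(3),'toolx',G.as_matrix()[:,0].round(2))
E
python3 - <<'E'
from h import *
s=state(); print(rot(s['tcp_rot']).as_matrix().round(3), s['ee_pos'],s['q'])
plan([521,-285.5,156],0.035)
plan([521,-285.5,230],0.035)
E
```

```text
[[-0.001  0.435 -0.901]
 [ 0.002 -0.901 -0.435]
 [-1.    -0.002 -0.   ]] [ 293.35398934 -607.35620718  230.23109019] [-1.27100017e+00  2.87008363e-01  1.57784632e+00  7.04203840e-06
  1.27858446e+00 -1.50000305e-01]
k 0 d [227.6 321.9 -74.2] rv [ 0.    -0.003  2.727] toolx [ 0.  0. -1.]
k 1 d [227.6 321.9 -74.2] rv [-0.002 -0.    -0.415] toolx [-0.  0. -1.]
k 0 d [ 2.276e+02  3.219e+02 -2.000e-01] rv [ 0.    -0.003  2.727] toolx [ 0.  0. -1.]
k 1 d [ 2.276e+02  3.219e+02 -2.000e-01] rv [-0.002 -0.    -0.415] toolx [-0.  0. -1.]
```

>>> {"name": "apply_moves", "arguments": {"motion": [[24,34,2,0,0,-0.04,60],[60,85,5,0,0,-0.11,60],[96,135,10,0,0,-0.18,60],[132,186,15,0,0,-0.25,60],[168,237,15,0,0,-0.32,60],[204,288,15,0,0,-0.385,60],[222,314,15,0,0,-0.415,60],[228,322,15,0,0,-0.415,60],[228,322,15,0,0,-0.415,60],[228,322,15,0,0,-0.415,60]]}}

```text
time: 1.15
ee_pos: [522.0, -284.6, 246.0]
tcp_rot: [-0.013, -0.707, -0.013, 0.707]
ft_force: [-0.7, -0.6, 0.6]
opening: 60.1
```

Run:
```python
from h import *
plan([521,-285.5,156],0.035); print(state()['q'].round(2))
c=grab('wrist','wrist1'); 
print(px(c,[521,-285.5,192]))
```

```text
k 0 d [ -1.   -0.9 -90. ] rv [1.000e-03 0.000e+00 3.139e+00] toolx [ 0.  0. -1.]
k 1 d [ -1.   -0.9 -90. ] rv [ 0.    -0.001 -0.003] toolx [-0.  0. -1.]
[-0.67  0.1   1.77 -0.    1.28  0.86]
[320.95478293 269.59747931]
```

View pics/wrist1.png

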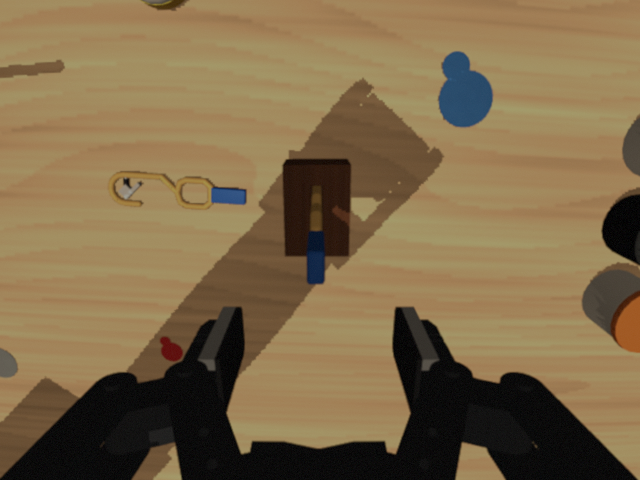

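>>> {"name": "apply_moves", "arguments": {"motion": [[-0.5,0.5,-25,0,0,0,40],[-1,0.5,-55,0,0,0,40],[-1,0.5,-80,0,0,0,40],[-1,0.5,-90,0,0,0,40],[-1,0.5,-90,0,0,0,30],[-1,0.5,-90,0,0,0,10],[-1,0.5,-90,0,0,0,4],[-1,0.5,-90,0,0,0,4],[-1,0.5,-90,0,0,0,4],[-1,0.5,-90,0,0,0,4],[-1,0.5,-90,0,0,0,4],[-1,0.5,-90,0,0,0,4]]}}

```text
time: 2.4
ee_pos: [521.2, -285.4, 158.0]
tcp_rot: [0.013, 0.708, 0.012, -0.706]
ft_force: [-0.6, 3.1, 4.8]
opening: 9.3
```

Run:
```python
from h import *
print(state())
grab('side','side2'); crop('side2',200,300,360,460,4,'s2c')
```

```text
{'time': 2.4, 'q': array([-6.71872427e-01,  1.79988578e-01,  1.84341941e+00,  5.32261073e-04,
        1.11645657e+00,  8.63687811e-01]), 'qd': array([ 7.94696340e-04,  6.52467720e-04, -2.10621173e-05,  2.65210169e-04,
       -4.94120279e-04, -2.65147243e-04]), 'tau': array([-1.10583141e+00, -3.15611386e+01, -2.57982391e+01, -4.87950761e-01,
       -8.16422179e-01,  2.11454864e-02]), 'ee_pos': array([ 521.18914736, -285.43298783,  157.95507318]), 'tcp_rot': array([ 0.01263291,  0.70757723,  0.01211661, -0.70641918]), 'ft_force': array([-0.64879599,  3.11003221,  4.8200275 ]), 'ft_torque': array([ 0.77333231,  0.27551732, -0.00478073]), 'opening': 9.256020149545327}
```

View pics/s2c.png

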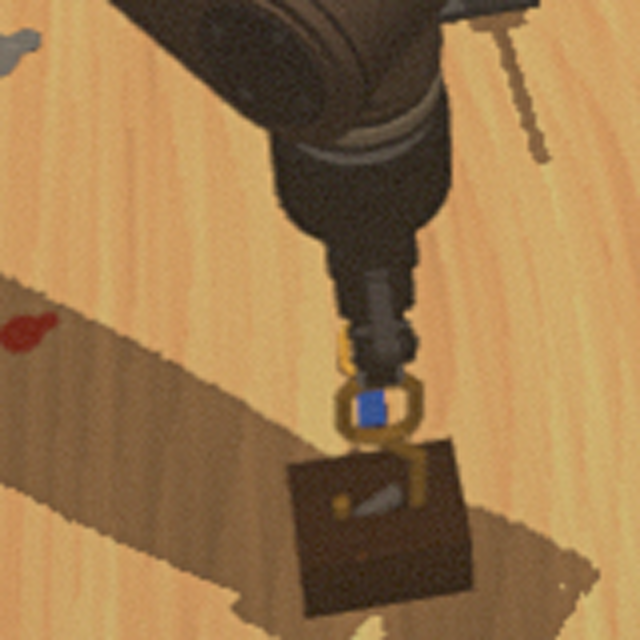

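>>> {"name": "apply_moves", "arguments": {"motion": [[0,0,6,0,0,0,4],[0,0,18,0,0,0,4],[0,0,34,0,0,0,4],[0,0,54,0,0,0,4],[0,0,80,0,0,0,4],[10,15,110,0,0,0,4],[25,45,140,0,0,0.01,4],[40,80,160,0,0,0.02,4],[55,115,170,0,0,0.03,4],[70,150,170,0,0,0.03,4],[82,180,170,0,0,0.03,4],[90,205,170,0,0,0.03,4],[92,220,170,0,0,0.03,4],[92,225,170,0,0,0.03,4],[92,225,170,0,0,0.03,4],[92,225,170,0,0,0.03,4]]}}

```text
time: 4.05
ee_pos: [612.2, -61.5, 326.6]
tcp_rot: [0.023, 0.707, 0.022, -0.707]
ft_force: [0.0, 0.1, -2.2]
opening: 8.8
```

Run:
```python
from h import *
print(state()['ft_force'],state()['opening'],rot(state()['tcp_rot']).as_matrix().round(3).tolist())
c=grab('side','side3'); crop('side3',240,150,400,310,5,'s3c')
c=grab('scene','scene3'); crop('scene3',220,120,380,240,5,'sc3c')
```

```text
[ 0.02499288  0.10882392 -2.2235437 ] 8.849993252361902 [[0.0, 0.064, -0.998], [-0.001, -0.998, -0.064], [-1.0, 0.001, -0.0]]
```

View pics/s3c.png

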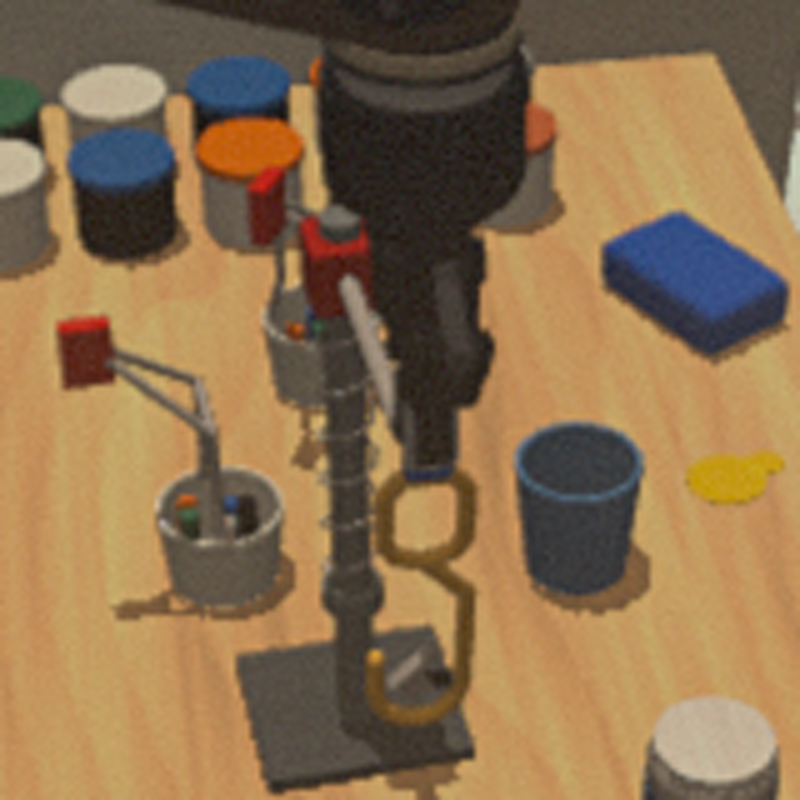

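View pics/sc3c.png

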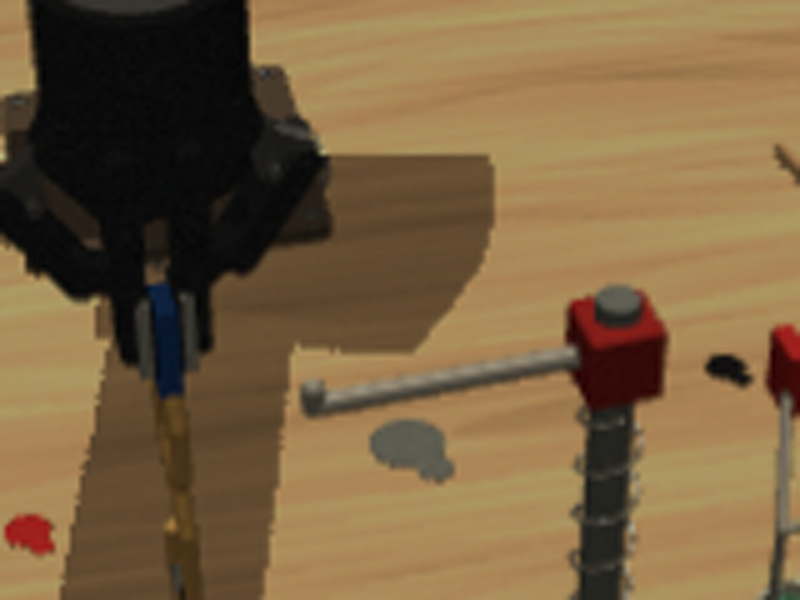

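Run:
```python
from h import *
s=load('side3'); g=lambda p:(240+p[0]/5,150+p[1]/5)
for n,p in dict(eyeL=(390,517),eyeR=(465,517),eyetop=(427,484),eyebot=(425,552),taplow=(427,472),tip=(375,656),bottom=(415,718)).items(): print(n,wz(s,*g(p),-61,1).round(1))
b=load('side0'); g=lambda p:(230+p[0]/5,170+p[1]/5)
print('beam end', wz(b,*g((453,326)),-6,1).round(1), wz(b,*g((453,310)),-6,1).round(1))
print(px(s,[610.5,-6,306]),px(s,[610.5,-6,288]))
```

```text
eyeL [598.4 -61.  293.8]
eyeR [629.1 -61.  290. ]
eyetop [613.7 -61.  309. ]
eyebot [612.6 -61.  273.5]
taplow [613.7 -61.  315.1]
tip [590.8 -61.  218.9]
bottom [607.4 -61.  180.4]
beam end [611.3  -6.  297. ] [611.4  -6.  305.4]
[320.15804147 231.82280547] [320.27539205 238.62980638]
```

>>> {"name": "apply_moves", "arguments": {"motion": [[-1,0,3,0,0,0,4],[-1,8,3,0,0,0,4],[-1.5,20,3,0,0,0,4],[-2,35,3,0,0,0,4],[-3,50,3,0,0,0,4],[-3.5,65,3,0,0,0,4],[-4,78,3,0,0,0,4],[-4.5,86,3,0,0,0,4],[-4.5,90,3,0,0,0,4],[-4.5,90,3,0,0,0,4],[-4.5,90,3,0,0,0,4]]}}

```text
time: 5.25
ee_pos: [608.0, 29.4, 329.3]
tcp_rot: [-0.023, -0.707, -0.023, 0.707]
ft_force: [-0.7, -0.1, -2.1]
opening: 9.4
```

Run:
```python
from h import *
print(state()['ft_force'])
c=grab('side','side4'); crop('side4',250,160,400,310,5,'s4c')
c=grab('scene','scene4'); crop('scene4',240,120,400,240,5,'sc4c')
```

```text
[-0.69736734 -0.07477952 -2.11030894]
```

View pics/s4c.png

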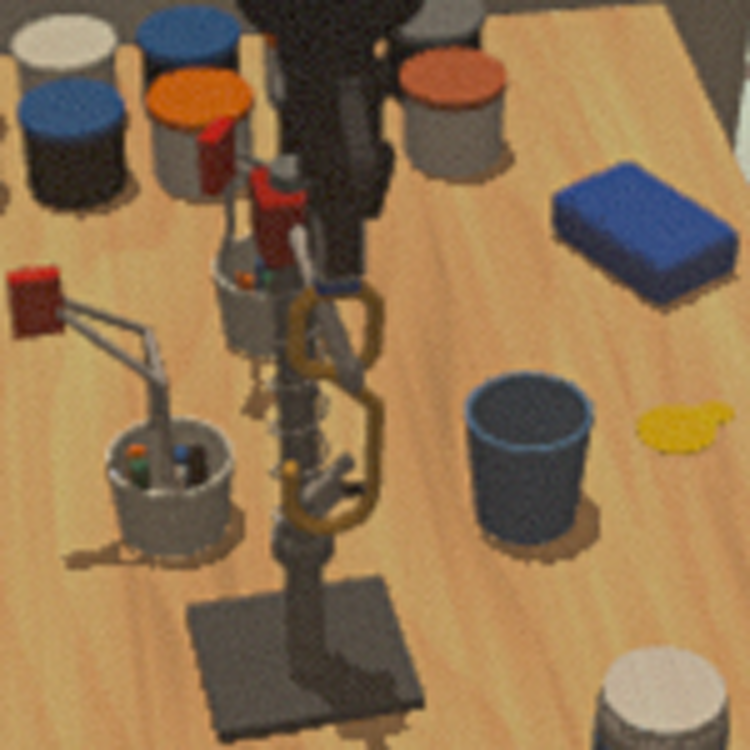

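View pics/sc4c.png

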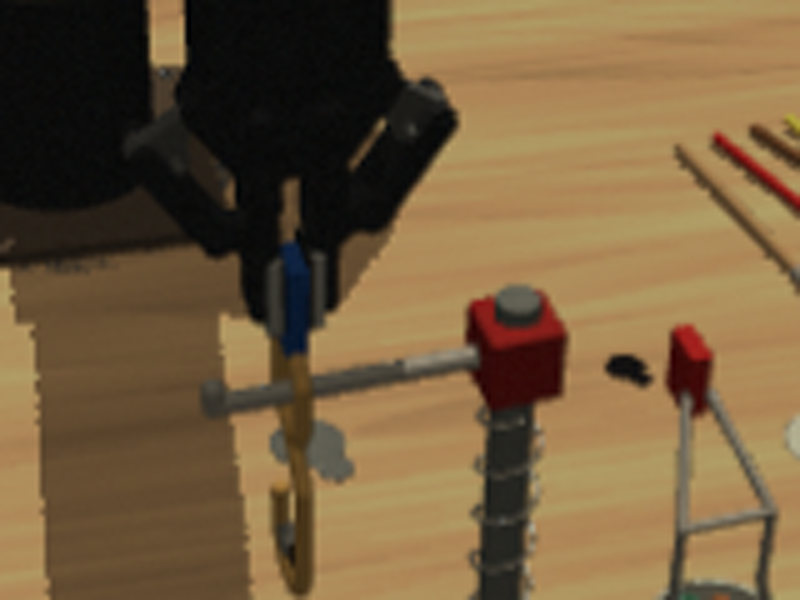

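>>> {"name": "apply_moves", "arguments": {"motion": [[0,0,-4,0,0,0,4],[0,0,-8,0,0,0,4],[0,0,-12,0,0,0,4],[0,0,-16,0,0,0,4],[0,0,-20,0,0,0,4],[0,0,-24,0,0,0,4],[0,0,-26,0,0,0,4],[0,0,-26,0,0,0,4],[0,0,-26,0,0,0,4],[0,0,-26,0,0,0,4]]}}

```text
time: 6.35
ee_pos: [608.1, 29.6, 303.8]
tcp_rot: [0.023, 0.707, 0.023, -0.707]
ft_force: [-0.6, -0.8, -0.3]
opening: 8.9
```

>>> {"name": "apply_moves", "arguments": {"motion": [[0,0,-26,0,0,0,12],[0,0,-26,0,0,0,16],[0,0,-26,0,0,0,24],[0,0,-26,0,0,0,30],[0,0,-26,0,0,0,30],[0,0,-26,0,0,0,30]]}}

```text
time: 6.95
ee_pos: [608.4, 29.6, 278.3]
tcp_rot: [0.023, 0.707, 0.023, -0.706]
ft_force: [0.6, -0.5, 0.8]
opening: 30.0
```

I made a slip there. Shifts count from the start of each call, so that call lowered the tool another 26 mm. The force stayed small. I'll look before raising.

Run:
```python
from h import *
c=grab('side','side5'); crop('side5',250,160,400,310,5,'s5c')
c=grab('scene','scene5'); crop('scene5',240,120,400,240,5,'sc5c')
```

```text
(no output)
```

View pics/s5c.png

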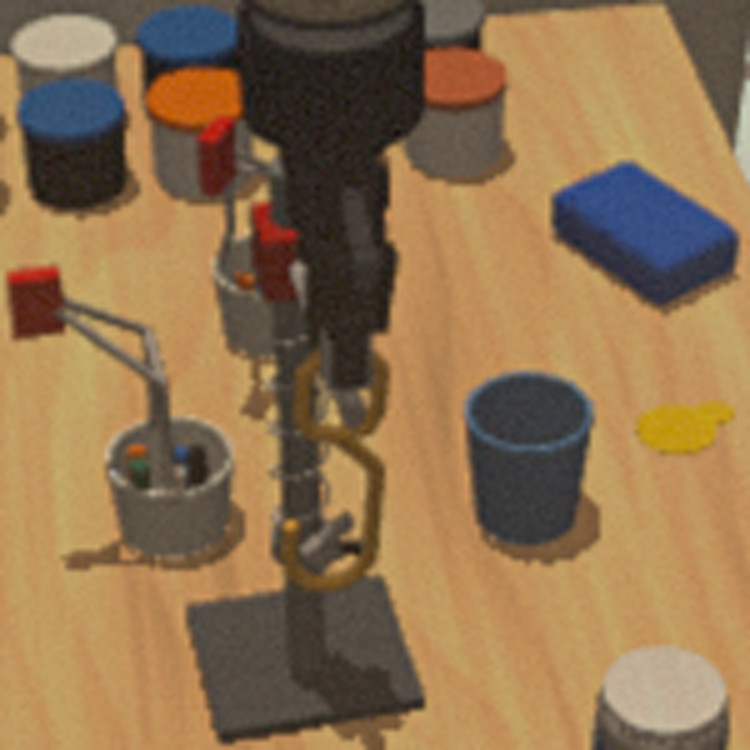

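View pics/sc5c.png

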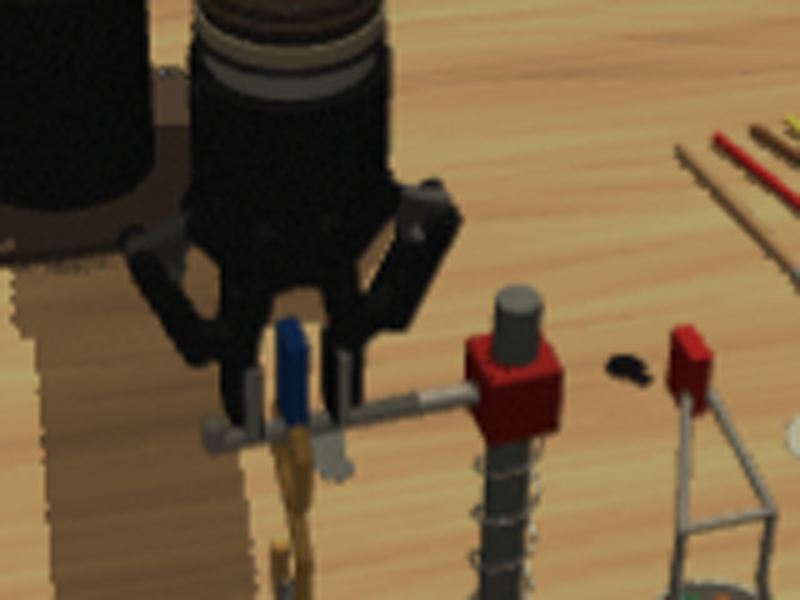

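The fingers rest on the bar with about a 20 mm dip, well under 60 mm, and the snap hook is still hanging. I'll raise slowly.

>>> {"name": "apply_moves", "arguments": {"motion": [[0,0,3,0,0,0,30],[0,0,7,0,0,0,30],[0,0,11,0,0,0,30],[0,0,16,0,0,0,32],[0,0,26,0,0,0,36],[0,0,41,0,0,0,40],[0,0,61,0,0,0,40],[0,0,86,0,0,0,40],[0,0,110,0,0,0,40],[0,0,120,0,0,0,40]]}}

```text
time: 8.05
ee_pos: [608.8, 29.6, 402.1]
tcp_rot: [0.023, 0.709, 0.023, -0.704]
ft_force: [0.6, 0.2, 0.4]
opening: 39.6
```

Run:
```python
from h import *
print(state()['ft_force'],state()['ee_pos'],state()['q'].round(2))
c=grab('side','side6'); crop('side6',250,160,400,310,5,'s6c')
c=grab('scene','scene6'); crop('scene6',240,120,400,240,5,'sc6c')
```

```text
[0.63681535 0.18460175 0.42560189] [608.76414169  29.6062008  402.12704317] [-0.12  0.06  1.53  0.    1.55  1.39]
```

View pics/s6c.png

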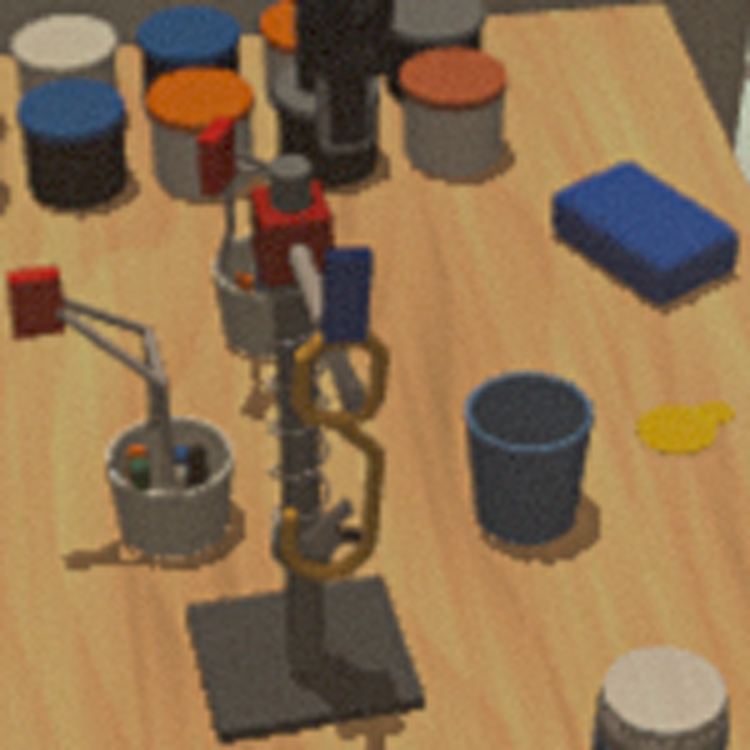

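View pics/sc6c.png

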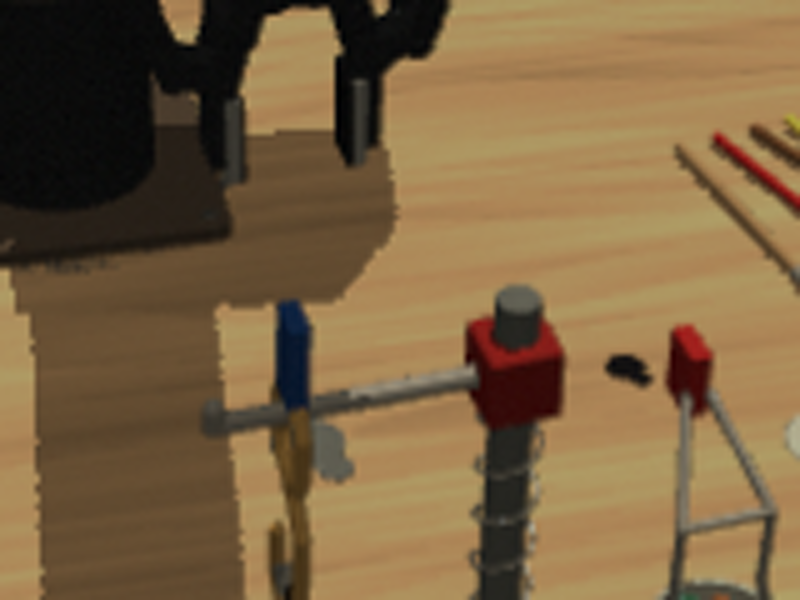

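Run:
```python
from h import *
plan([479.7,253.5,240],0.07,0.25)
```

```text
k 0 d [-128.9  223.9 -160.4] rv [ 0.398  0.025 -3.111] toolx [ 0.25  0.02 -0.97]
k 1 d [-128.9  223.9 -160.4] rv [ 0.017 -0.244  0.005] toolx [ 0.25  0.02 -0.97]
```

>>> {"name": "apply_moves", "arguments": {"motion": [[-15,20,0,0.002,-0.03,0,50],[-40,55,-5,0.005,-0.08,0,55],[-65,95,-20,0.008,-0.13,0,55],[-90,135,-45,0.011,-0.18,0,55],[-110,175,-80,0.014,-0.22,0,55],[-122,205,-115,0.017,-0.244,0.005,55],[-128,220,-145,0.017,-0.244,0.005,55],[-129,224,-160,0.017,-0.244,0.005,55],[-129,224,-160,0.017,-0.244,0.005,55],[-129,224,-160,0.017,-0.244,0.005,55]]}}

```text
time: 9.15
ee_pos: [480.0, 253.1, 238.2]
tcp_rot: [0.021, 0.788, 0.027, -0.615]
ft_force: [0.9, -0.3, 0.3]
opening: 55.3
```

Run:
```python
from h import *
plan([479.7,253.5,151.6],0.07,0.25); print(state()['q'].round(2))
c=grab('wrist','wrist7'); print(px(c,[479,253.5,184]))
```

```text
k 0 d [ -0.3   0.4 -86.6] rv [ 0.769  0.054 -3.045] toolx [ 0.25  0.02 -0.97]
k 1 d [ -0.3   0.4 -86.6] rv [-0.    -0.004  0.001] toolx [ 0.25  0.02 -0.97]
[ 0.33 -0.14  2.03 -0.07  1.01  1.86]
[318.48282019 292.98628431]
```

View pics/wrist7.png

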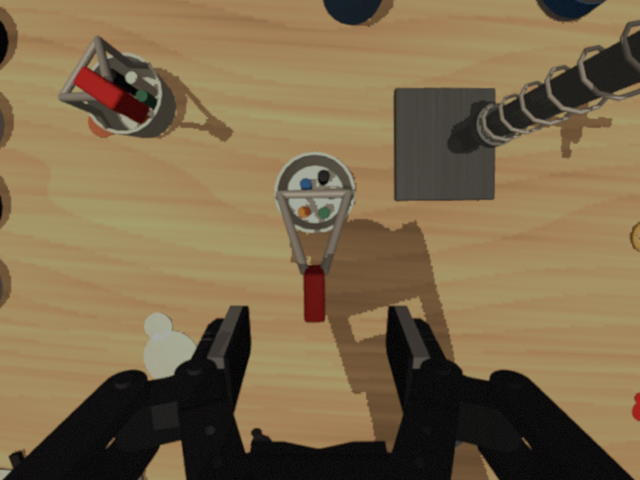

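>>> {"name": "apply_moves", "arguments": {"motion": [[0,0.5,-20,0,0,0,45],[0,1,-45,0,0,0,40],[0,1.5,-70,0,0,0,35],[0,1.5,-83,0,0,0,35],[0,1.5,-86,0,0,0,35],[0,1.5,-86,0,0,0,20],[0,1.5,-86,0,0,0,5],[0,1.5,-86,0,0,0,5],[0,1.5,-86,0,0,0,5],[0,1.5,-86,0,0,0,5],[0,1.5,-86,0,0,0,5]]}}

```text
time: 10.3
ee_pos: [479.9, 255.6, 152.9]
tcp_rot: [0.021, 0.788, 0.028, -0.614]
ft_force: [-1.2, -0.0, 5.1]
opening: 12.0
```

Run:
```python
from h import *
print(state()['ft_force'],state()['ft_torque'])
c=grab('wrist','wrist8')
c=grab('side','side8'); crop('side8',200,160,350,290,5,'s8c')
```

```text
[-1.21664415 -0.04394671  5.12347793] [0.01071584 0.07362669 0.01763469]
```

View pics/wrist8.png

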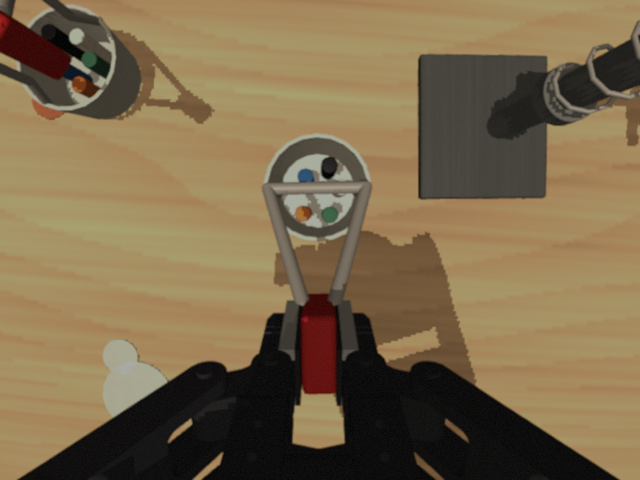

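View pics/s8c.png

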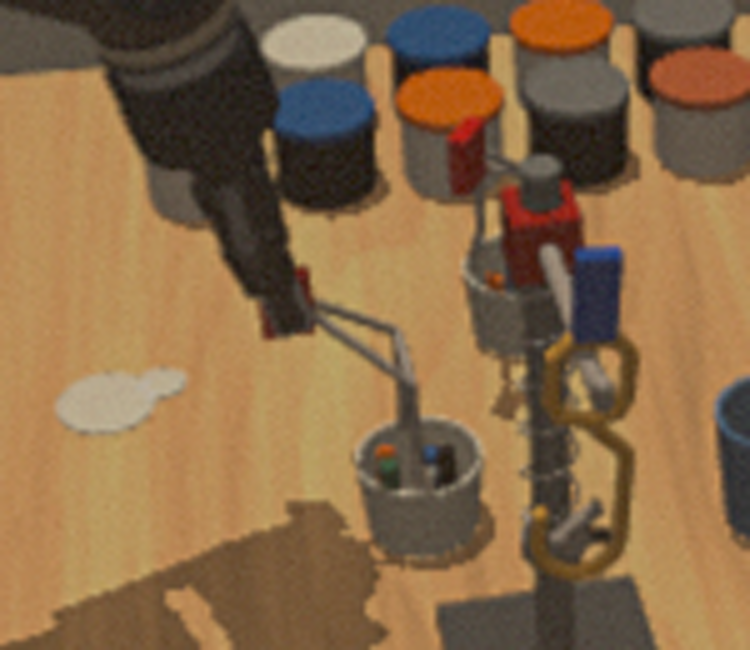

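Run:
```python
from h import *
s=load('side6'); g=lambda p:(250+p[0]/5,160+p[1]/5)
for y in (29,):
  for n,p in dict(tabtop=(350,252),eyetop=(342,342),tip=(289,514),bottom=(322,576),stem=(378,480),kedge=(312,552),ktop=(345,510)).items(): print(n,wz(s,*g(p),y,1).round(1))
c=load('scene6'); g=lambda p:(240+p[0]/5,120+p[1]/5)
print('y of link', [wz(c,*g(p),x,0).round(1) for p,x in [((292,310),608),((298,500),608),((276,530),590)]])
print('beamend',wz(c,*g((213,415)),610.5,0).round(1),'collar',wz(c,*g((470,375)),604,0).round(1))
s=load('side8'); g=lambda p:(200+p[0]/5,160+p[1]/5)
print('bar',[wz(s,*g(p),118).round(1) for p in [(397,332),(409,380)]])
w8=load('wrist8'); print('bar w',[wz(w8,*p,118).round(1) for p in [(268,189),(369,187)]])
```

```text
tabtop [615.4  29.  335.9]
eyetop [611.2  29.  289.1]
tip [585.4  29.  194.8]
bottom [599.7  29.  155.2]
stem [626.3  29.  209.7]
kedge [595.4  29.  170.6]
ktop [611.1  29.  193.9]
y of link [array([608. ,  30.7, 333.6]), array([608. ,  32.7, 232.8]), array([590. ,  26.5, 201. ])]
beamend [610.5  -2.8 287.4] collar [604.  106.8 285.1]
bar [array([535.2, 282.7, 118. ]), array([538.3, 238.7, 118. ])]
bar w [array([533. , 284.6, 118. ]), array([537.4, 235.2, 118. ])]
```

>>> {"name": "apply_moves", "arguments": {"motion": [[0,0,5,0,0,0,5],[0,0,15,0,0,0,5],[0,0,30,0,0,0,5],[0,0,50,0,0,0,5],[0,0,70,0,0,0,5],[0,0,88,0,0,0,5],[0,0,97,0,0,0,5],[0,0,97,0,0,0,5],[0,0,97,0,0,0,5]]}}

```text
time: 11.3
ee_pos: [478.4, 254.9, 247.2]
tcp_rot: [0.022, 0.787, 0.028, -0.616]
ft_force: [0.2, -0.3, -3.1]
opening: 11.9
```

Run:
```python
from h import *
print(state()['ft_force'],state()['ft_torque'])
c=grab('side','side9'); crop('side9',200,130,350,290,5,'s9c')
w8=load('wrist8'); 
c=grab('wrist','wrist9')
```

```text
[ 0.19625541 -0.34159108 -3.05197993] [-0.00603479  0.30056235 -0.04733855]
```

View pics/s9c.png

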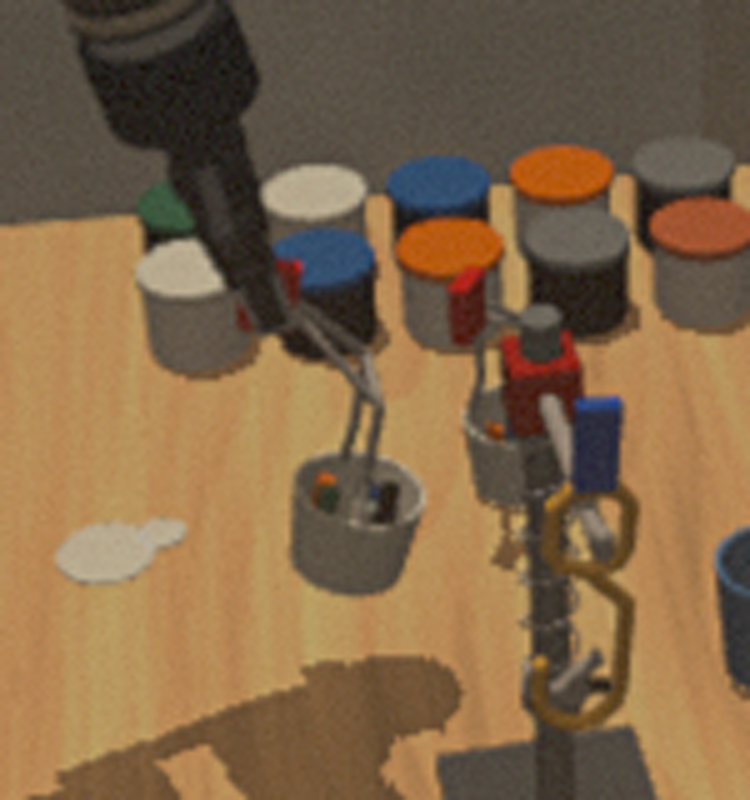

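View pics/wrist9.png

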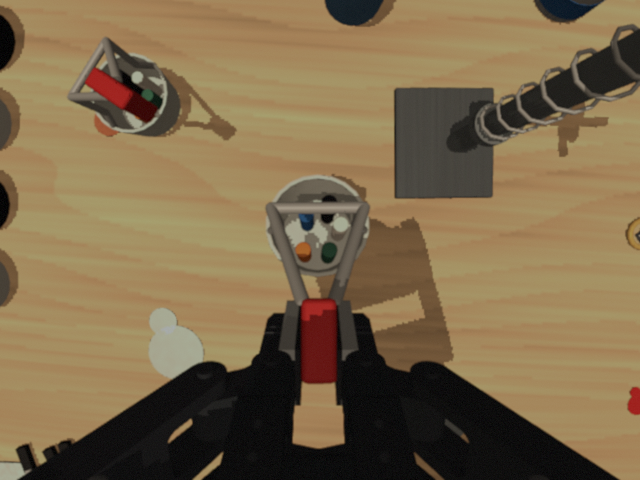

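```bash
cat >> h.py <<'E'
def bar3d(c,u,v,tcp=None,r=None):
    # bar centre: intersect ray with circle about grip in plane y=grip y (yaw 0.07 frame)
    s=state(); R=rot(s['tcp_rot']).as_matrix(); g=s['ee_pos']-19*R[:,0]
    yv=np.array([-np.sin(.07),np.cos(.07),0]); xv=np.array([np.cos(.07),np.sin(.07),0])
    M=np.linalg.inv(c['view']); o=M[:3,3]; d=M[:3,:3]@ray(c,u,v)
    P=o+d*((g-o)@yv)/(d@yv) # plane
    return g,P
E
python3 - <<'E'
from h import *
c=load('wrist9'); w8=load('wrist8')
for cc,a,b in [(w8,(268,189),(369,187)),(c,(270,208),(368,208))]:
    # find depth where the separation equals
    ds=[(np.linalg.norm(ray(cc,*a)*D-ray(cc,*b)*D),D) for D in (100,)]
    k=ds[0][0]/100
    M=np.linalg.inv(cc['view']); m=(np.array(a)+np.array(b))/2
    D=48/k
    print('D',D, (M@np.r_[ray(cc,*m)*D,1])[:3].round(1), 'sensor', [cc['depth'][int(m[1]),int(m[0])+i] for i in (-20,0,20)], w(cc,*m).round(1), 'block',w(cc,318,320).round(1), w(cc,318,360).round(1))
    print('tcp',state()['ee_pos'])
s=load('side9'); g=lambda p:(200+p[0]/5,130+p[1]/5)
print('side bar', [w(s,*g(p)).round(1) for p in [(372,390),(368,360)]], 'pot', w(s,*g((340,580))).round(1), w(s,*g((305,480))).round(1),w(s,*g((415,500))).round(1))
print('block', [w(s,*g(p)).round(1) for p in [(290,265),(248,310)]])
c=grab('side','side9b'); print(abs(c['frame'].astype(int)-s['frame']).mean())
E
```

```text
D 186.12534169863923 [534.8 259.9 124.1] sensor [np.float32(187.93353), np.float32(189.38469), np.float32(189.42834)] [535.  259.9 120.8] block [488.1 256.8 184.2] [474.  255.8 183.2]
tcp [478.14750247 254.86552438 246.53280967]
D 192.00062565433117 [523.5 258.2 212.5] sensor [np.float32(198.76201), np.float32(199.66158), np.float32(198.6012)] [523.5 258.2 204.9] block [486.6 256.1 278.3] [474.3 255.3 281.7]
tcp [478.14750247 254.86552438 246.53280967]
side bar [array([524.8, 238.2, 209.9]), array([524.8, 273. , 205.2])] pot [499.4 228.8  96.5] [485.8 277.7 128.6] [543.4 259.3 122.1]
block [array([489.8, 248.5, 281.4]), array([467.2, 234.1, 266.5])]
3.282728949652778
```

>>> {"name": "apply_moves", "arguments": {"motion": [[0,-10,2,0,0,0,5],[0,-30,5,0,0,0,5],[0,-60,6,0,0,0,5],[0,-95,6,0,0,0,5],[0,-130,6,0,0,0,5],[0,-162,6,0,0,0,5],[2,-188,6,0,0,0,5],[8,-208,6,0,0,0,5],[16,-222,6,0,0,0,5],[22,-228,6,0,0,0,5],[25,-229,6,0,0,0,5],[25,-229,6,0,0,0,5],[25,-229,6,0,0,0,5]]}}

```text
time: 12.75
ee_pos: [503.7, 26.8, 254.1]
tcp_rot: [0.021, 0.787, 0.028, -0.615]
ft_force: [0.1, -0.1, -2.7]
opening: 11.8
```

Run:
```python
from h import *
print(state()['ft_force'],state()['q'].round(2))
c=grab('side','side10'); crop('side10',230,160,380,310,5,'s10c')
c=grab('scene','scene10'); crop('scene10',240,120,400,240,5,'sc10c')
c=grab('wrist','wrist10')
```

```text
[ 0.08773432 -0.1100566  -2.67954962] [-0.18 -0.26  2.1   0.07  1.07  1.29]
```

View pics/s10c.png

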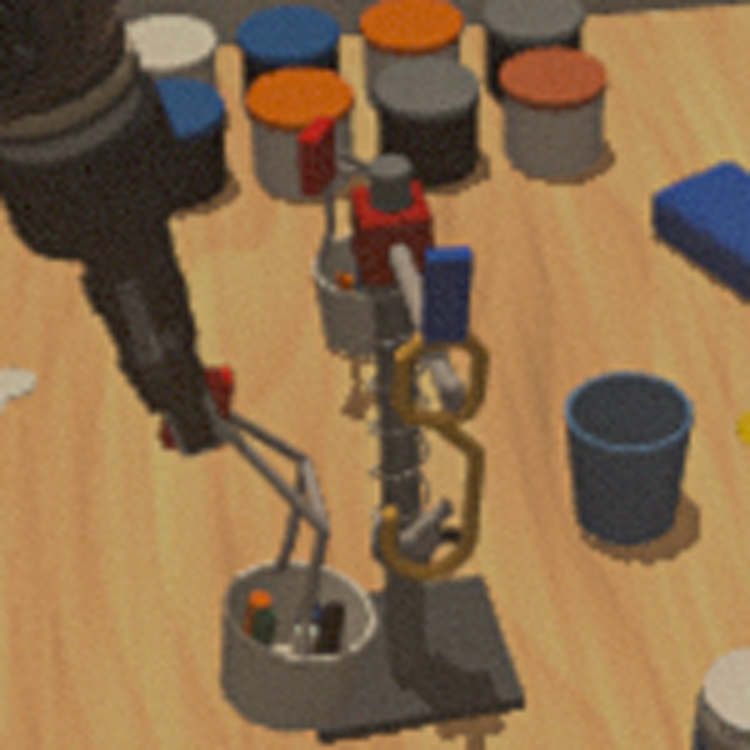

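View pics/sc10c.png

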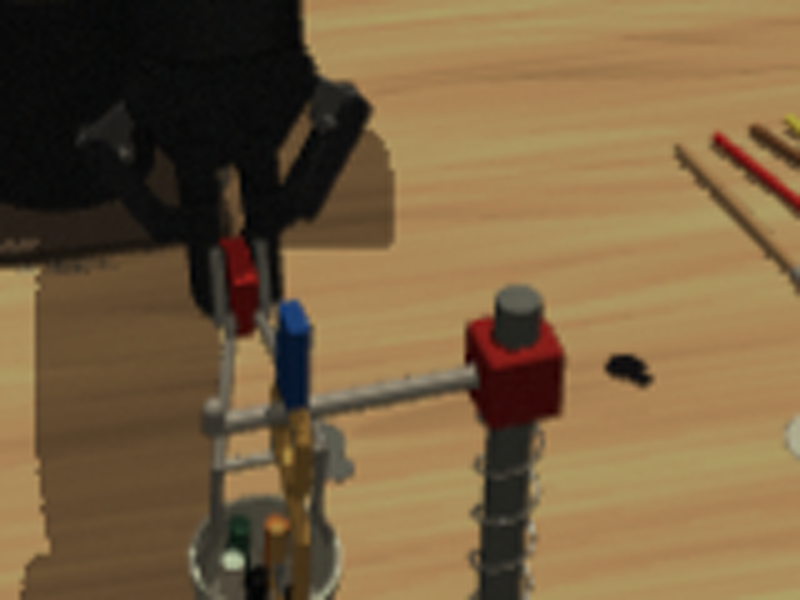

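View pics/wrist10.png

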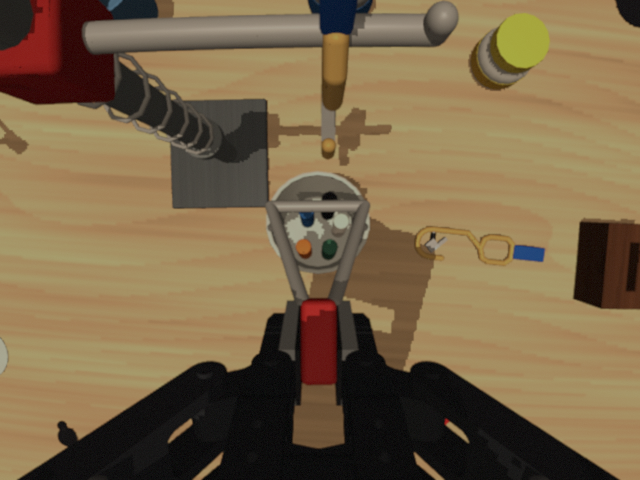

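Run:
```python
from h import *
c=load('wrist10')
print('bar',wz(c,318,206,208).round(1),w(c,318,206).round(1),'ends',wz(c,270,206,208).round(1),wz(c,366,206,208).round(1))
print('tip',wz(c,328,146,200).round(1),[w(c,328,v).round(1) for v in (142,146,150)],'eye front',w(c,334,95).round(1),'tab',w(c,343,15).round(1))
s=load('side10'); g=lambda p:(230+p[0]/5,160+p[1]/5)
print('side tip',wz(s,*g((390,512)),29,1).round(1),'bar ends',w(s,*g((306,465))).round(1),w(s,*g((324,530))).round(1),'barmid',wz(s,*g((315,497)),29,1).round(1))
```

```text
bar [550.1  30.9 208. ] [550.1  30.9 214. ] ends [548.4  55.8 208. ] [551.9   6.  208. ]
tip [582.5  27.8 200. ] [array([548.7,  30.6, 412.8]), array([582.3,  27.8, 201.3]), array([580.7,  27.6, 198.3])] eye front [587.4  28.  277.6] tab [600.8  27.7 305.5]
side tip [585.9  29.  195.9] bar ends [550.2  47.7 212.8] [554.    2.9 211.6] barmid [552.4  29.  209.1]
```

>>> {"name": "apply_moves", "arguments": {"motion": [[4,-1,2,0,0,0,5],[12,-2,2,0,0,0,5],[22,-2,2,0,0,0,5],[32,-2,2,0,0,0,5],[40,-2,2,0,0,0,5],[46,-2,2,0,0,0,5],[49,-2,2,0,0,0,5],[49,-2,2,0,0,0,5],[49,-2,2,0,0,0,5]]}}

```text
time: 13.8
ee_pos: [552.8, 24.2, 256.1]
tcp_rot: [0.021, 0.787, 0.028, -0.615]
ft_force: [0.1, -0.6, -3.3]
opening: 12.0
```

Run:
```python
from h import *
print(state()['ft_force'],state()['ft_torque'])
c=grab('side','side11'); crop('side11',260,160,380,290,6,'s11c')
c=grab('wrist','wrist11')
```

```text
[ 0.13116402 -0.60146347 -3.26984719] [0.02832491 0.2313629  0.0161725 ]
```

View pics/s11c.png

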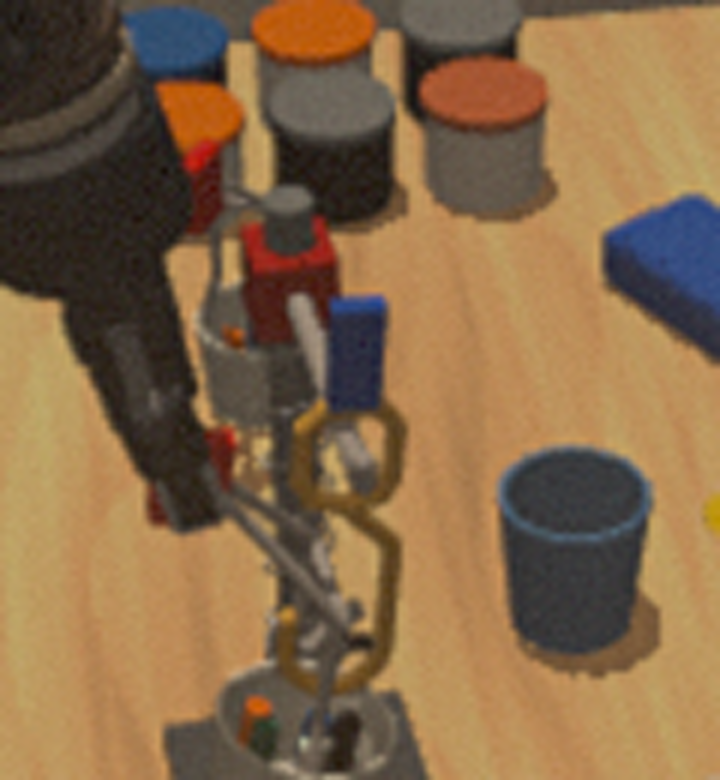

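View pics/wrist11.png

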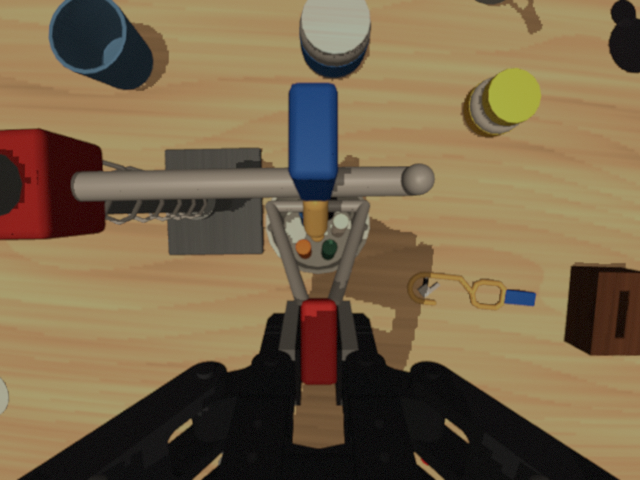

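>>> {"name": "apply_moves", "arguments": {"motion": [[0,0,-3,0,0,0,5],[0,0,-6,0,0,0,5],[0,0,-9,0,0,0,5],[0,0,-12,0,0,0,5],[0,0,-15,0,0,0,5],[0,0,-18,0,0,0,5],[0,0,-21,0,0,0,5],[0,0,-24,0,0,0,5],[0,0,-24,0,0,0,5],[0,0,-24,0,0,0,5]]}}

```text
time: 14.9
ee_pos: [553.0, 24.2, 232.3]
tcp_rot: [0.021, 0.788, 0.028, -0.615]
ft_force: [0.5, -0.3, -1.2]
opening: 12.2
```

Run:
```python
from h import *
print(state()['ft_force'],state()['ft_torque'])
c=grab('side','side12'); crop('side12',260,160,380,290,6,'s12c')
c=grab('wrist','wrist12')
```

```text
[ 0.49956441 -0.31602309 -1.20765951] [-0.00806899  0.21192847  0.04064416]
```

View pics/s12c.png

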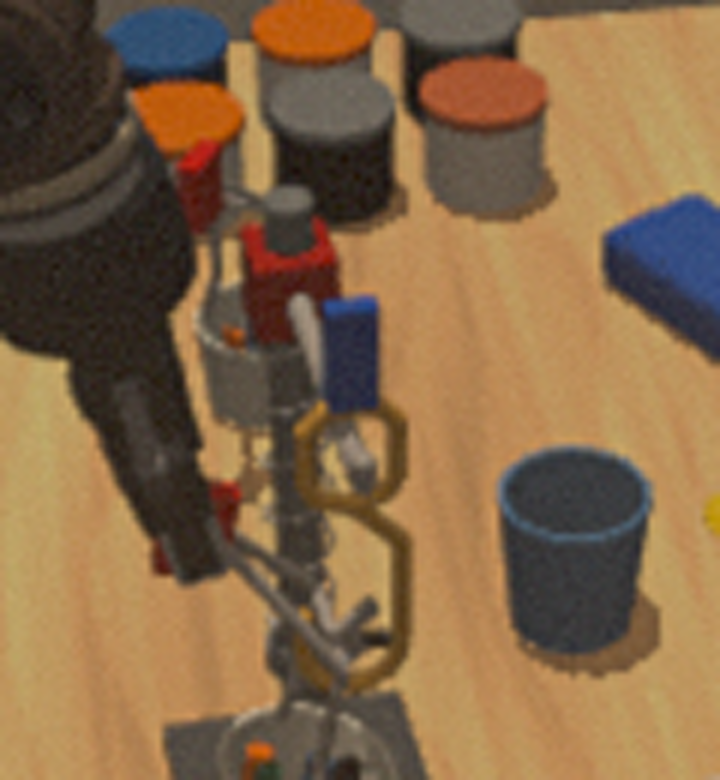

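View pics/wrist12.png

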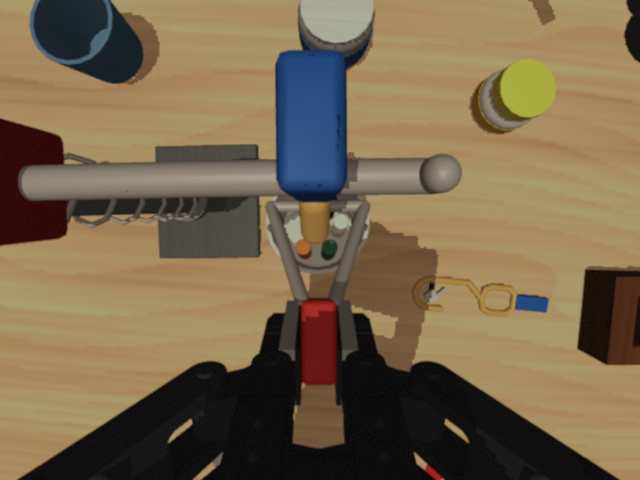

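>>> {"name": "apply_moves", "arguments": {"motion": [[0,0,-3,0,0,0,5],[0,0,-6,0,0,0,5],[0,0,-9,0,0,0,5],[0,0,-12,0,0,0,5],[0,0,-15,0,0,0,5],[0,0,-18,0,0,0,5],[0,0,-20,0,0,0,5],[0,0,-20,0,0,0,5]]}}

```text
time: 15.8
ee_pos: [552.9, 24.2, 212.0]
tcp_rot: [0.021, 0.787, 0.028, -0.615]
ft_force: [-1.0, -0.3, 0.7]
opening: 11.5
```

Run:
```python
from h import *
print(state()['ft_force'],state()['ft_torque'])
c=grab('side','side13'); crop('side13',260,160,380,290,6,'s13c')
c=grab('wrist','wrist13')
```

```text
[-0.95296068 -0.28871593  0.7400688 ] [ 0.0131657   0.1686846  -0.03413514]
```

View pics/s13c.png

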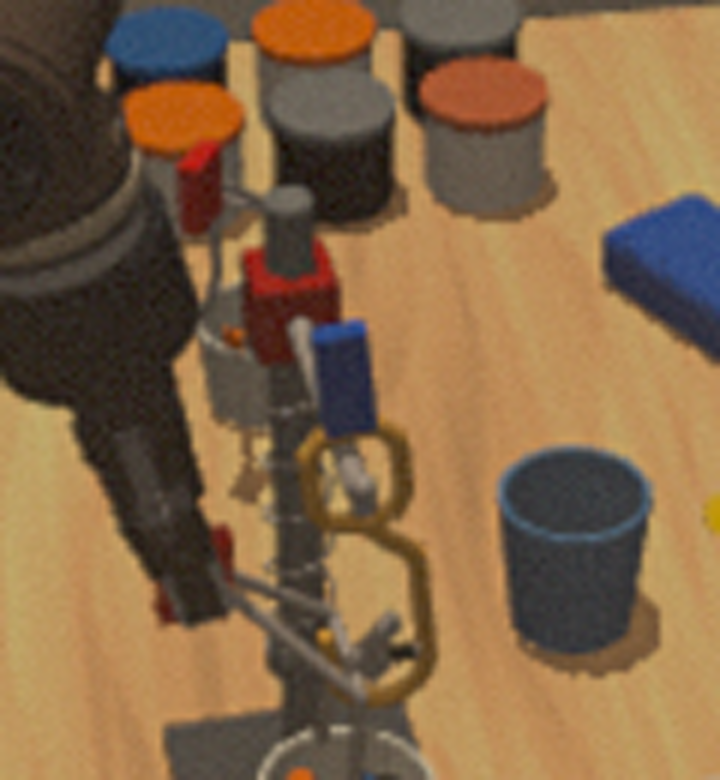

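View pics/wrist13.png

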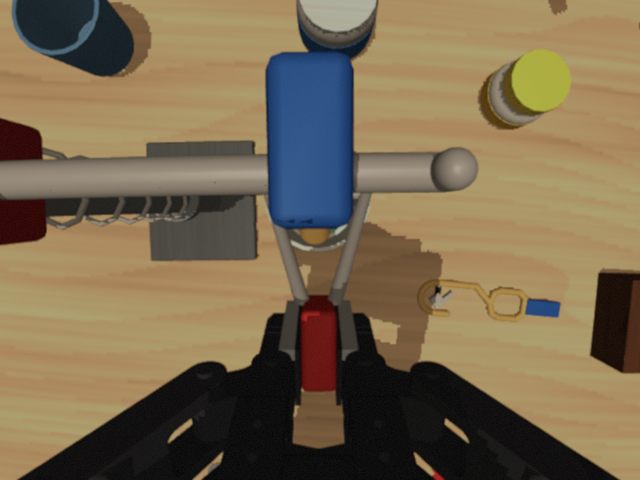

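>>> {"name": "apply_moves", "arguments": {"motion": [[0,0,-3,0,0,0,5],[0,0,-6,0,0,0,5],[0,0,-9,0,0,0,5],[0,0,-12,0,0,0,5],[0,0,-15,0,0,0,5],[0,0,-15,0,0,0,5]]}}

```text
time: 16.5
ee_pos: [552.8, 24.2, 196.8]
tcp_rot: [0.021, 0.787, 0.028, -0.616]
ft_force: [-0.3, 0.2, 1.6]
opening: 12.2
```

Run:
```python
from h import *
print(state()['ft_force'],state()['ft_torque'])
c=grab('side','side14'); crop('side14',260,160,380,290,6,'s14c')
```

```text
[-0.31025478  0.20441799  1.56515587] [-0.01061522  0.12904439 -0.02881176]
```

View pics/s14c.png

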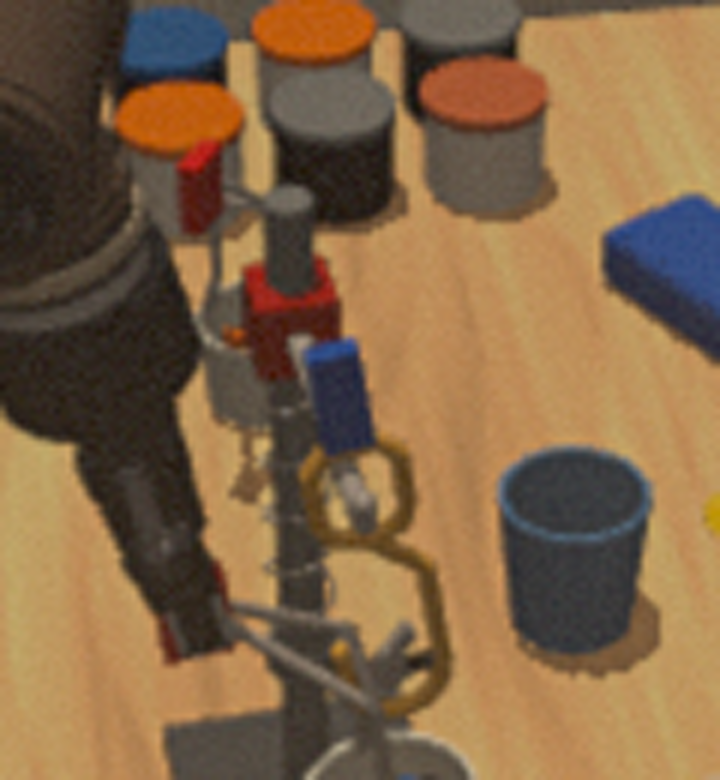

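>>> {"name": "apply_moves", "arguments": {"motion": [[0,0,-3,0,0,0,5],[0,0,-6,0,0,0,5],[0,0,-9,0,0,0,5],[0,0,-12,0,0,0,5],[0,0,-15,0,0,0,5],[0,0,-15,0,0,0,5]]}}

```text
time: 17.15
ee_pos: [552.7, 24.2, 181.7]
tcp_rot: [0.021, 0.787, 0.028, -0.616]
ft_force: [-0.6, 0.2, 1.9]
opening: 11.7
```

Run:
```python
from h import *
print(state()['ft_force'],state()['ft_torque'])
c=grab('side','side15'); crop('side15',260,160,380,290,6,'s15c')
c=grab('wrist','wrist15')
c=grab('scene','scene15'); crop('scene15',240,120,400,260,5,'sc15c')
```

```text
[-0.63678035  0.1596309   1.91088106] [ 0.03607573  0.08121026 -0.00604363]
```

View pics/s15c.png

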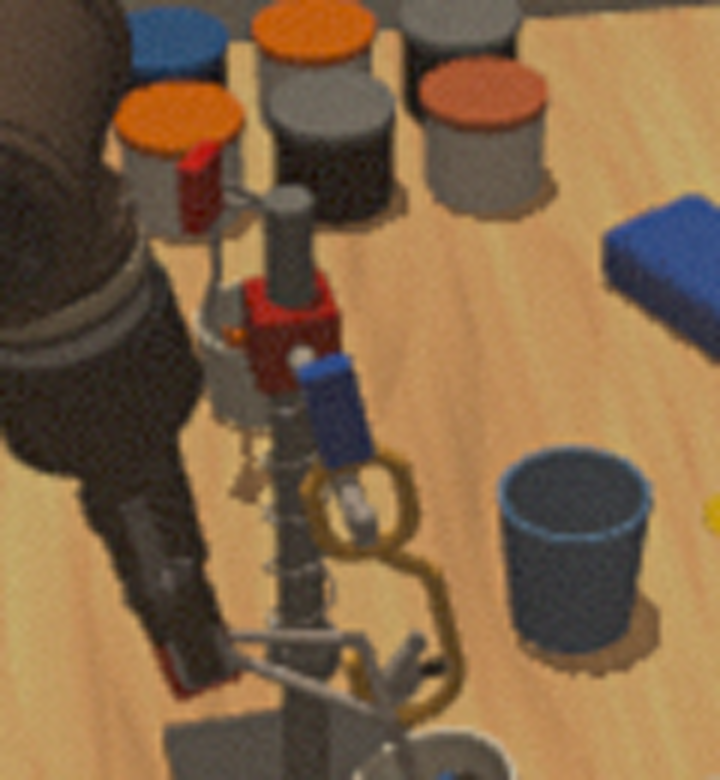

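View pics/wrist15.png

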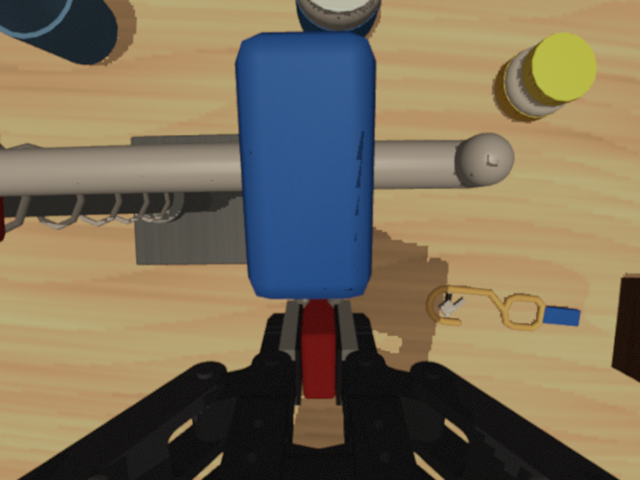

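View pics/sc15c.png

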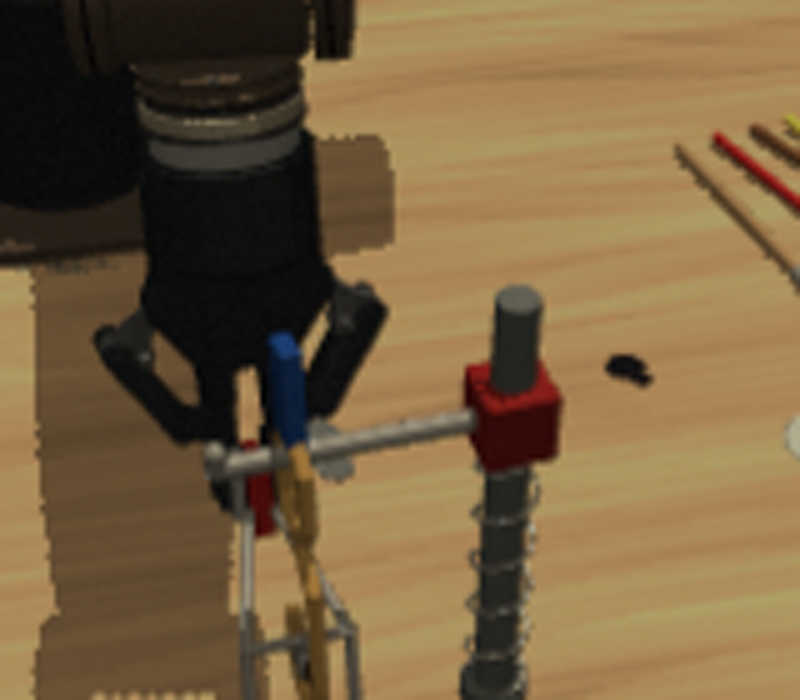

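>>> {"name": "apply_moves", "arguments": {"motion": [[-3,0,-1,0,0,0,5],[-6,0,-2,0,0,0,5],[-9,0,-4,0,0,0,5],[-12,0,-6,0,0,0,5],[-14,0,-9,0,0,0,5],[-15,0,-12,0,0,0,5],[-15,0,-15,0,0,0,5],[-15,0,-15,0,0,0,5]]}}

```text
time: 18.1
ee_pos: [537.8, 24.2, 166.8]
tcp_rot: [0.021, 0.787, 0.028, -0.615]
ft_force: [-0.3, 0.1, 2.4]
opening: 11.7
```

Run:
```python
from h import *
print(state()['ft_force'],state()['ft_torque'])
c=grab('side','side16'); crop('side16',250,170,370,300,6,'s16c')
```

```text
[-0.32801338  0.06128815  2.44280522] [-0.0574747 -0.0830103 -0.0458399]
```

View pics/s16c.png

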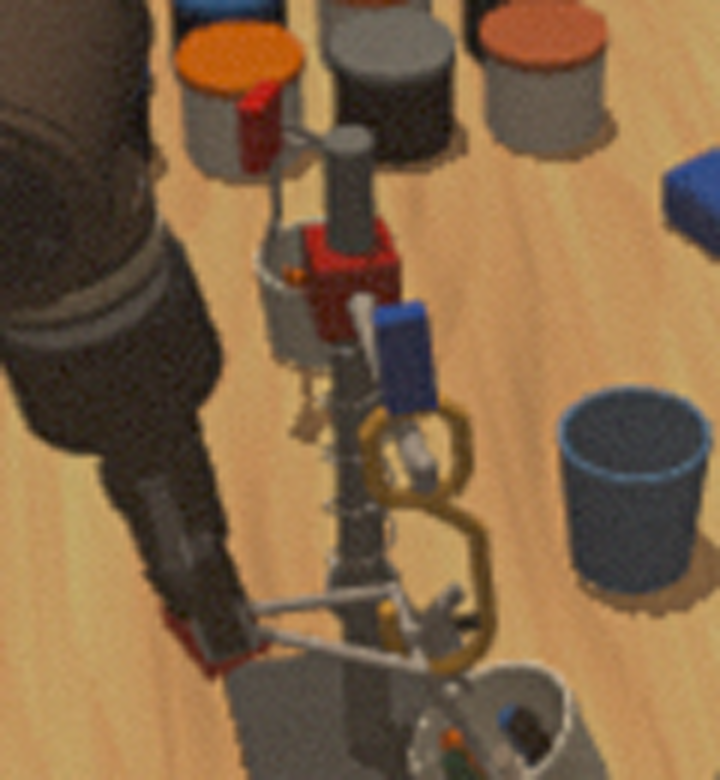

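>>> {"name": "apply_moves", "arguments": {"motion": [[-1,0,-3,0,0,0,5],[-2,0,-6,0,0,0,5],[-3,0,-9,0,0,0,5],[-4,0,-12,0,0,0,5],[-4,0,-15,0,0,0,5],[-4,0,-15,0,0,0,5]]}}

```text
time: 18.75
ee_pos: [533.7, 24.2, 151.8]
tcp_rot: [0.021, 0.787, 0.028, -0.615]
ft_force: [-0.4, -0.4, 3.1]
opening: 11.3
```

Run:
```python
from h import *
print(state()['ft_force'],state()['ft_torque'])
c=grab('side','side17'); crop('side17',250,170,370,300,6,'s17c')
c=grab('scene','scene17'); crop('scene17',240,120,400,260,5,'sc17c')
```

```text
[-0.40951877 -0.3727866   3.14709183] [ 0.0267074  -0.14111317  0.00331828]
```

View pics/s17c.png

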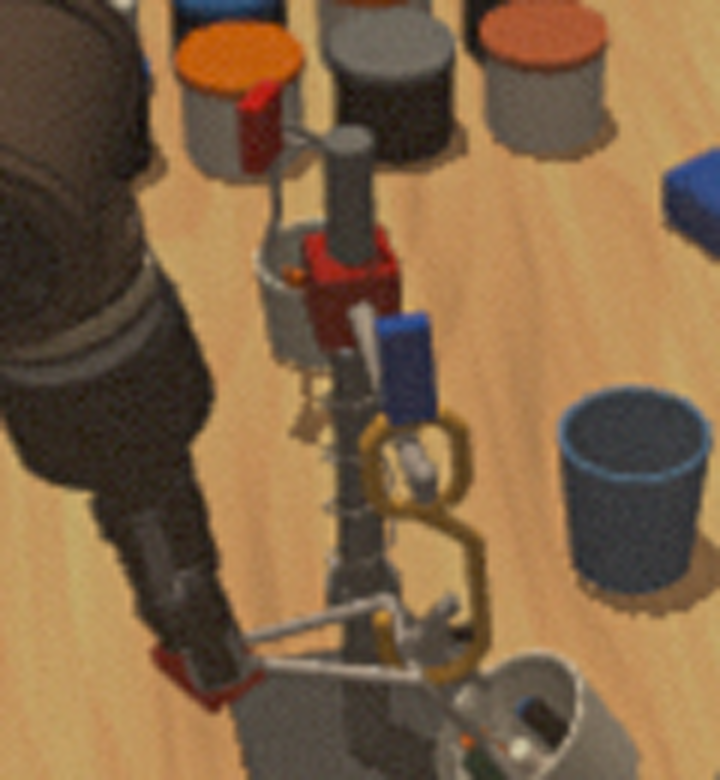

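View pics/sc17c.png

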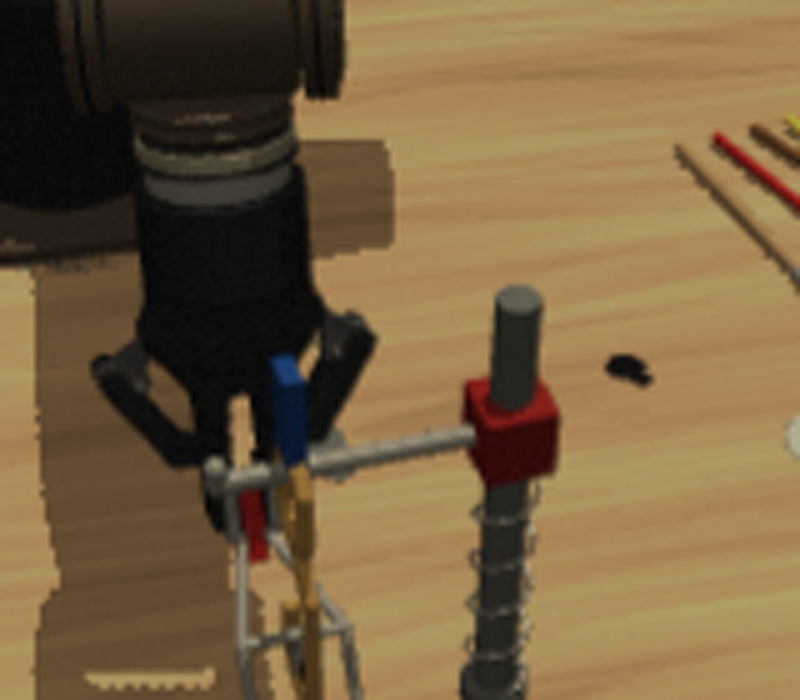

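```bash
cat >> h.py <<'E'
def dip(tag):
    # beam end ball in scene view: match template of beam end from scene0; x=610.5
    a=load('scene0'); c=load(tag)
    u,v=px(a,[610.5,-4,298]); u,v=int(round(u)),int(round(v))
    t=a['frame'][v-7:v+8,u-6:u+7]
    S=c['frame'][v-12:v+60,u-12:u+13]
    m=cv2.matchTemplate(S,t,cv2.TM_CCOEFF_NORMED); _,mx,_,loc=cv2.minMaxLoc(m)
    dv=loc[1]-12+7; z=wz(c,u,v+dv,610.5,0)[2]-wz(c,u,v,610.5,0)[2]
    return dv,round(-float(z),1),round(mx,2)
def dipc(tag,ref='side0'):
    a=load(ref); c=load(tag); t=a['frame'][192:206,298:318]
    S=c['frame'][188:250,296:320]
    m=cv2.matchTemplate(S,t,cv2.TM_CCOEFF_NORMED); _,mx,_,loc=cv2.minMaxLoc(m)
    dv=loc[1]-4; z=wz(c,308,199+dv,602,0) 
    p0=wz(c,308,199,108,1); p1=wz(c,308,199+dv,108,1)
    return dv,round(float(p0[2]-p1[2]),1),round(mx,2)
E
python3 - <<'E'
from h import *
for n in (6,10,15,17): print(n,dip(f'scene{n}'))
for n in (6,10,13,14,15,16,17): print(n,dipc(f'side{n}'))
E
```

```text
6 (39, 107.6, 0.47)
10 (4, 10.4, 0.48)
15 (5, 13.0, 0.6)
17 (50, 140.7, 0.62)
6 (3, 8.1, 0.68)
10 (3, 8.1, 0.68)
13 (0, 0.0, 0.53)
14 (1, 2.7, 0.43)
15 (13, 35.4, 0.36)
16 (14, 38.2, 0.36)
17 (0, 0.0, 0.32)
```

>>> {"name": "apply_moves", "arguments": {"motion": [[0,0,-3,0,0,0,5],[0,0,-6,0,0,0,5],[0,0,-9,0,0,0,5],[0,0,-12,0,0,0,5],[0,0,-15,0,0,0,5],[0,0,-15,0,0,0,5]]}}

```text
time: 19.45
ee_pos: [533.7, 24.2, 136.7]
tcp_rot: [0.021, 0.787, 0.028, -0.616]
ft_force: [-0.8, 0.0, 4.4]
opening: 11.4
```

Run:
```python
from h import *
print(state()['ft_force'],state()['ft_torque'])
c=grab('side','side18'); crop('side18',250,170,370,300,6,'s18c')
c=grab('scene','scene18'); crop('scene18',240,120,400,260,5,'sc18c')
```

```text
[-8.28960558e-01  1.96682426e-03  4.38504876e+00] [-0.02703285 -0.21594455 -0.06187904]
```

View pics/s18c.png

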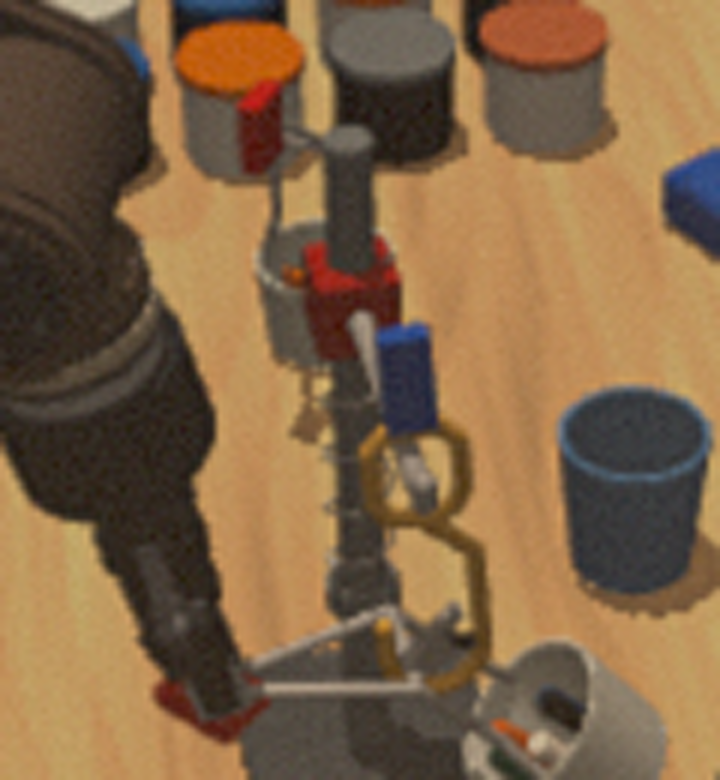

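View pics/sc18c.png

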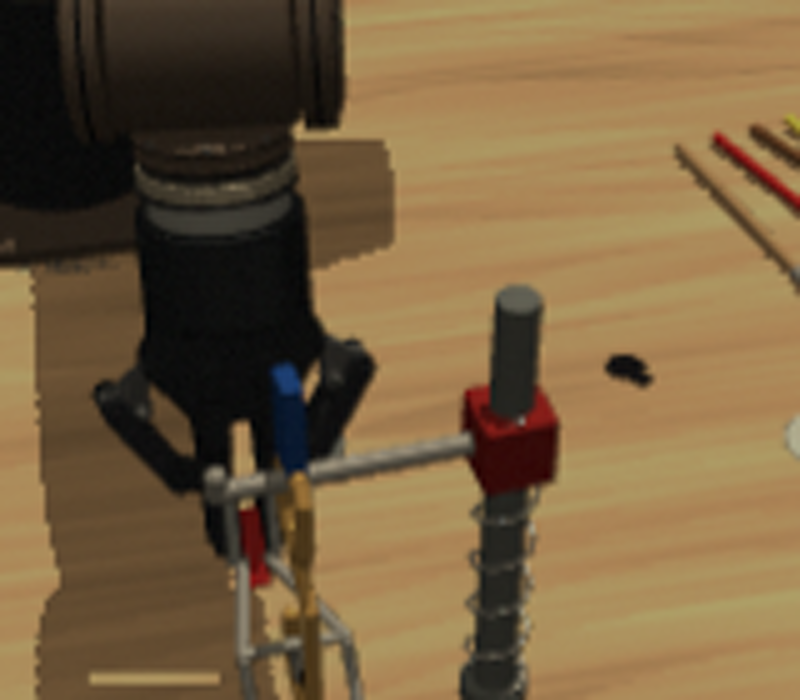

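>>> {"name": "apply_moves", "arguments": {"motion": [[0,0,-2,0,0,0,5],[0,0,-4,0,0,0,5],[0,0,-6,0,0,0,5],[0,0,-8,0,0,0,5],[0,0,-10,0,0,0,5],[0,0,-10,0,0,0,5]]}}

```text
time: 20.15
ee_pos: [533.7, 24.2, 126.8]
tcp_rot: [0.021, 0.787, 0.028, -0.616]
ft_force: [0.0, -0.0, 3.6]
opening: 10.6
```

Run:
```python
from h import *
print(state()['ft_force'],state()['ft_torque'])
c=grab('side','side19'); crop('side19',250,170,370,300,6,'s19c')
c=grab('scene','scene19'); crop('scene19',240,120,400,260,5,'sc19c')
```

```text
[ 2.17465549e-03 -1.08836685e-02  3.56427144e+00] [-0.0031869  -0.17207401 -0.0725515 ]
```

View pics/s19c.png

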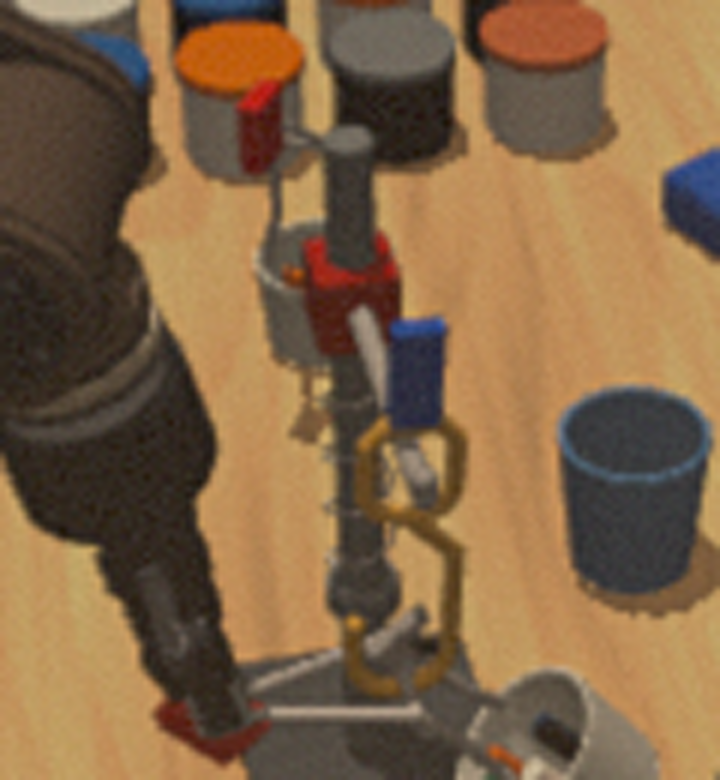

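View pics/sc19c.png

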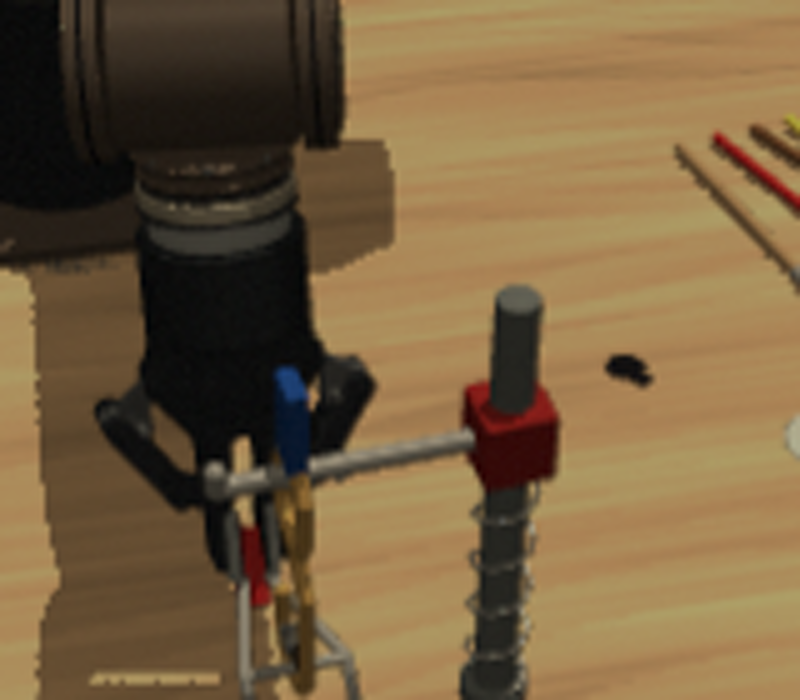

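The keeper snapped: the force fell from 4.4 to 3.6 N, the snap hook swung back upright and the bar sits at the bottom of the hook. Next I'll bring the caddy upright before letting go.

>>> {"name": "apply_moves", "arguments": {"motion": [[0,0,4,0,0,0,5],[0,0,8,0,0,0,5],[0,0,12,0,0,0,5],[0,0,17,0,0,0,5],[1,0,22,0,0,0,5],[2,0,27,0,0,0,5],[3,0,32,0,0,0,5],[4,0,37,0,0,0,5],[6,0,42,0,0,0,5],[8,0,47,0,0,0,5],[8,0,47,0,0,0,5]]}}

```text
time: 21.35
ee_pos: [542.6, 24.1, 175.1]
tcp_rot: [0.021, 0.788, 0.028, -0.615]
ft_force: [-0.6, -0.1, -1.1]
opening: 10.7
```

Run:
```python
from h import *
print(state()['ft_force'],state()['ft_torque'])
c=grab('side','side20'); crop('side20',250,170,370,300,6,'s20c')
c=grab('scene','scene20'); crop('scene20',240,120,400,260,5,'sc20c')
```

```text
[-0.61597149 -0.11012107 -1.08266459] [-0.02368824  0.42527922  0.07739252]
```

View pics/s20c.png

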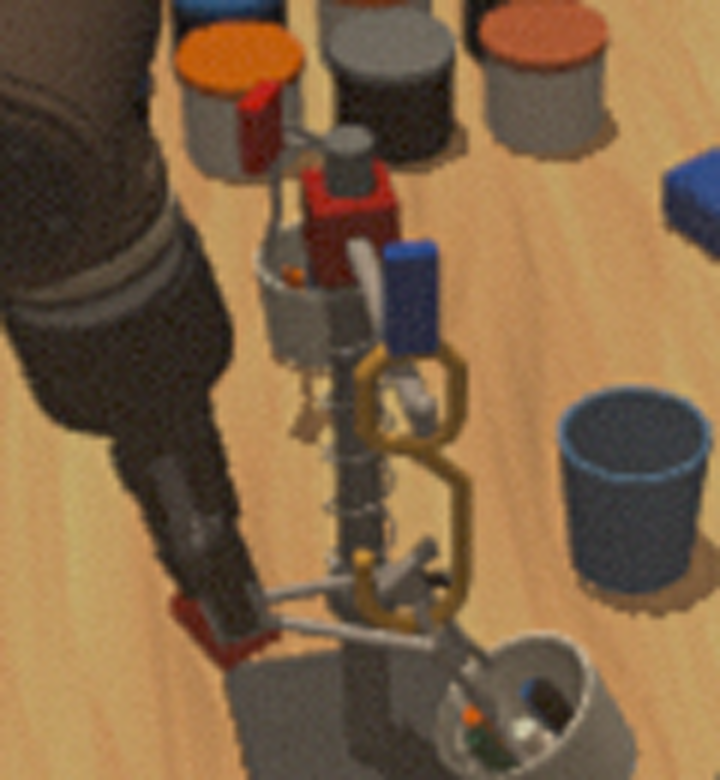

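View pics/sc20c.png

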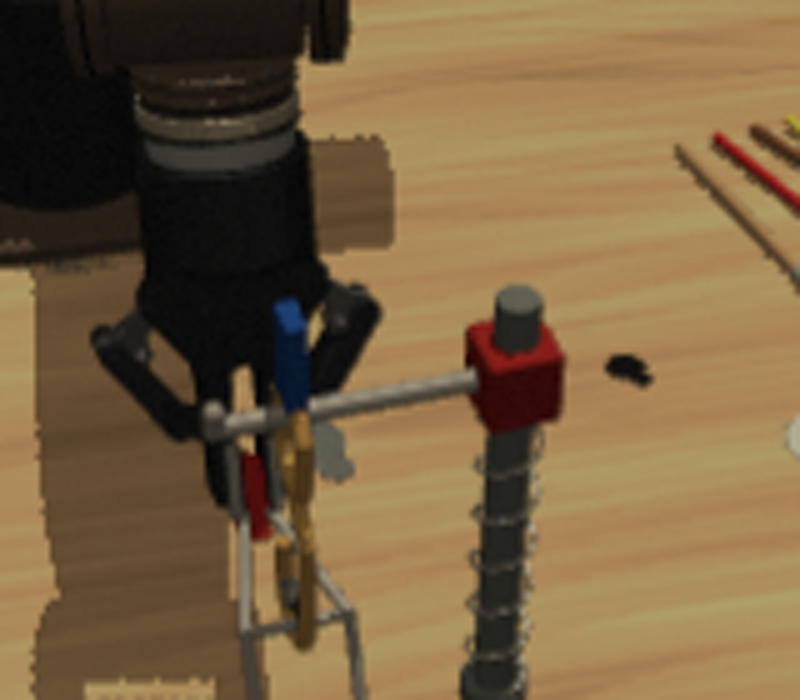

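>>> {"name": "apply_moves", "arguments": {"motion": [[1,0,4,0,0,0,5],[3,0,8,0,0,0,5],[5,0,12,0,0,0,5],[7,0,16,0,0,0,5],[9,0,20,0,0,0,5],[10,0,24,0,0,0,5],[10,0,24,0,0,0,5],[10,0,24,0,0,0,5]]}}

```text
time: 22.25
ee_pos: [552.0, 24.2, 198.4]
tcp_rot: [0.021, 0.788, 0.028, -0.615]
ft_force: [-0.6, -0.7, -1.7]
opening: 11.0
```

Run:
```python
from h import *
print(state()['ft_force'],state()['ft_torque'])
c=grab('side','side21'); crop('side21',250,170,370,300,6,'s21c')
c=grab('scene','scene21'); crop('scene21',240,120,400,260,5,'sc21c')
```

```text
[-0.57891625 -0.71290601 -1.72616008] [-0.02913855  0.38959034 -0.01477809]
```

View pics/s21c.png

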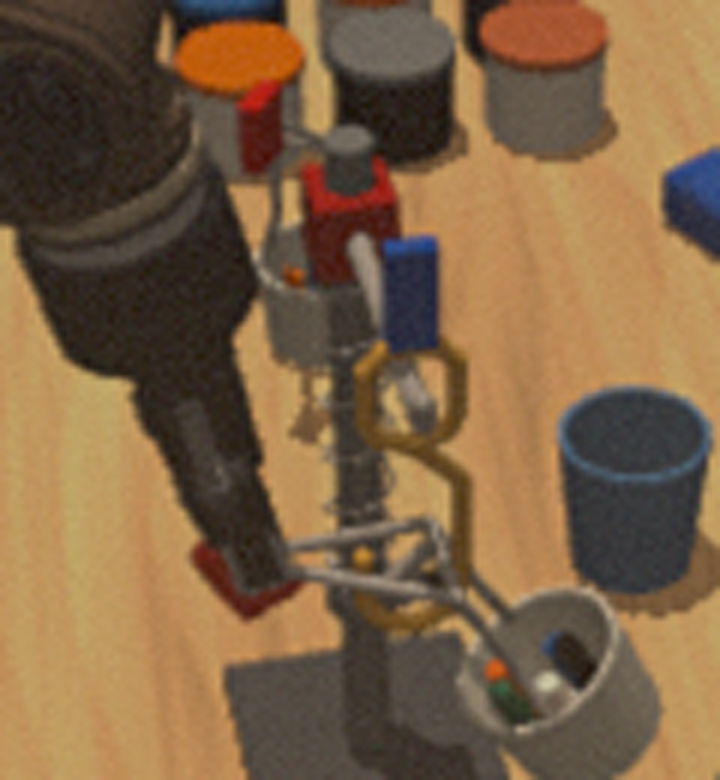

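View pics/sc21c.png

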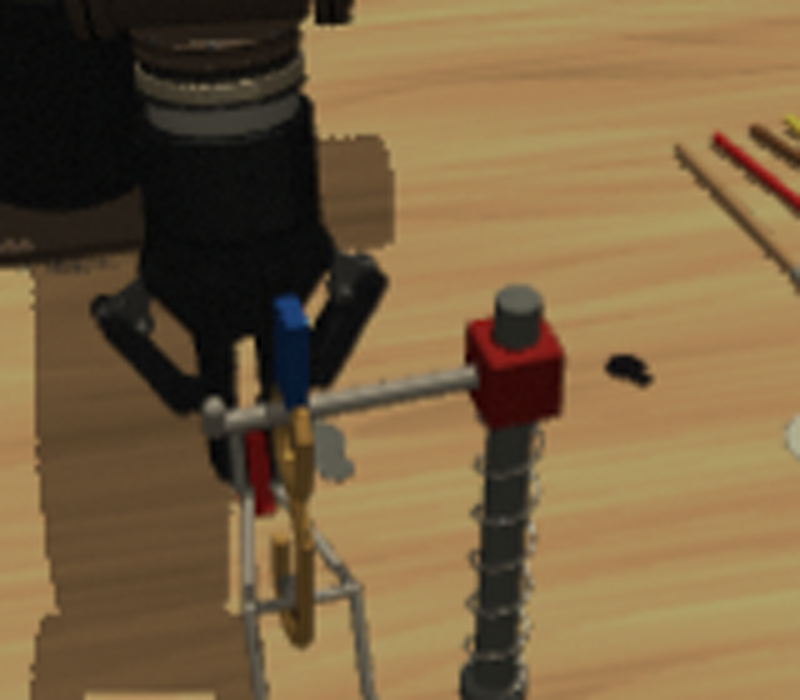

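Run:
```python
from h import *
crop('side21',290,240,350,290,13,'s21z'); crop('side20',290,240,350,290,13,'s20z')
crop('scene21',275,195,325,255,10,'sc21z')
c=grab('wrist','wrist21')
```

```text
(no output)
```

View pics/s21z.png

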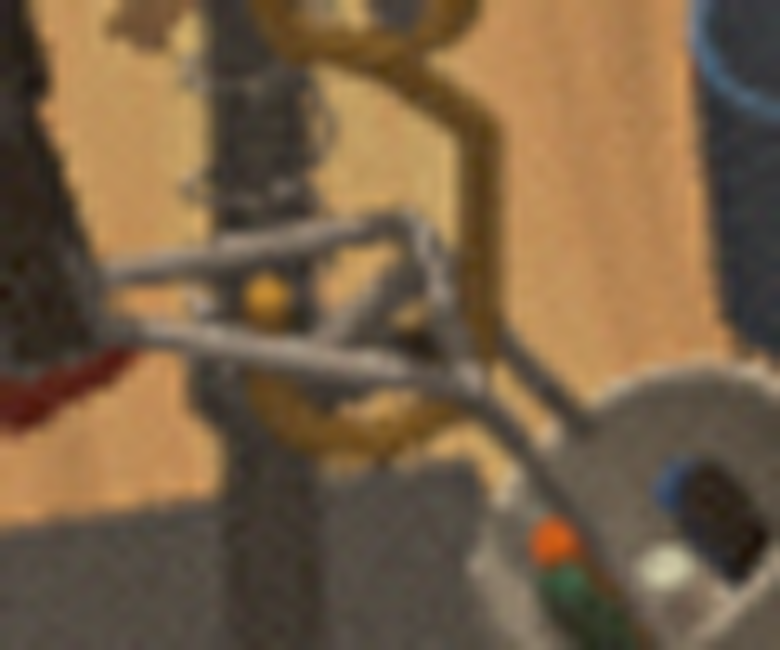

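View pics/s20z.png

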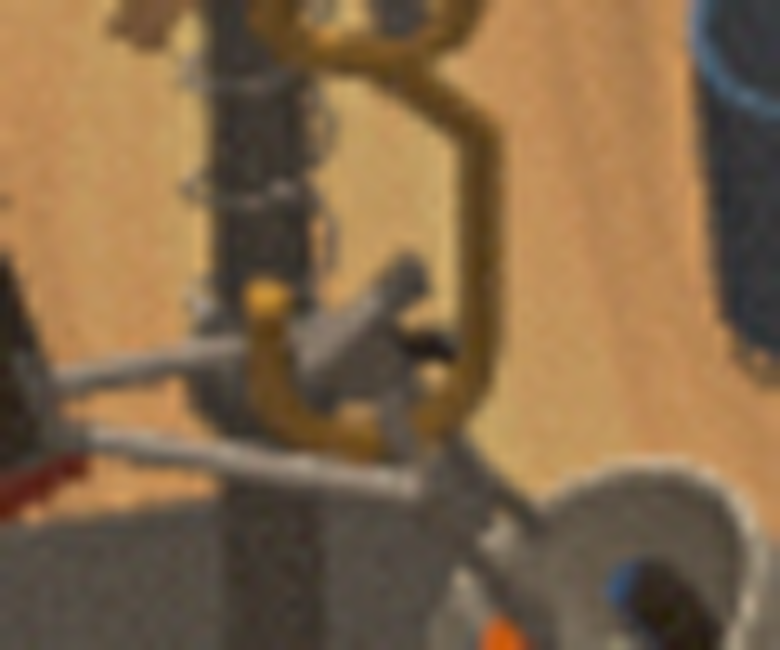

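View pics/sc21z.png

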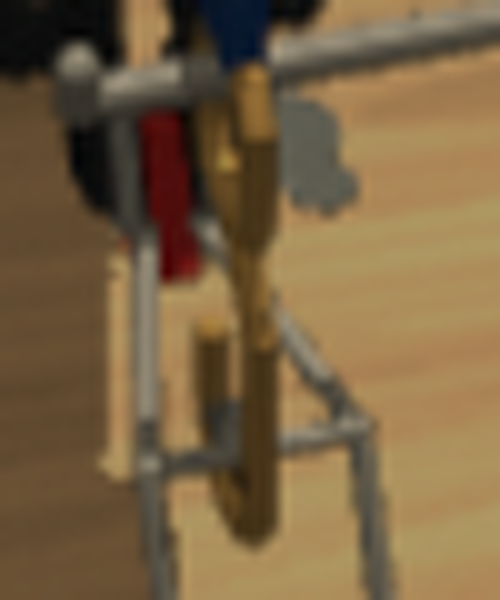

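View pics/wrist21.png

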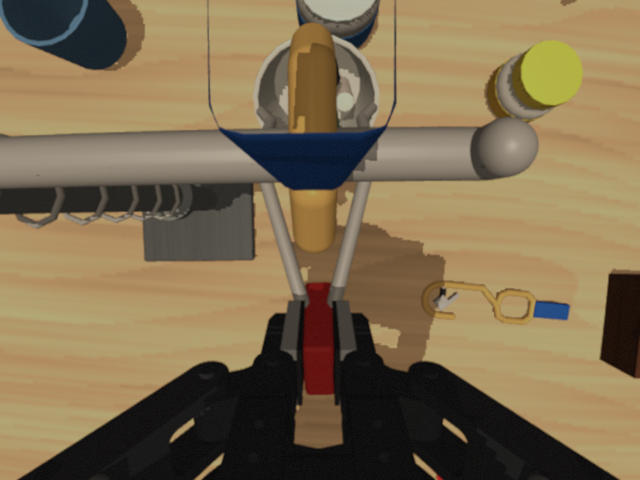

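The bar has ridden up behind the keeper, between it and the stem, so lifting any further could free it. I'll lower back along the same path.

>>> {"name": "apply_moves", "arguments": {"motion": [[-1,0,-4,0,0,0,5],[-3,0,-8,0,0,0,5],[-5,0,-12,0,0,0,5],[-7,0,-16,0,0,0,5],[-9,0,-20,0,0,0,5],[-11,0,-24,0,0,0,5],[-12,0,-28,0,0,0,5],[-12,0,-30,0,0,0,5],[-12,0,-30,0,0,0,5]]}}

```text
time: 23.3
ee_pos: [540.1, 24.1, 168.3]
tcp_rot: [0.021, 0.788, 0.028, -0.615]
ft_force: [0.6, 0.5, -0.8]
opening: 10.9
```

Run:
```python
from h import *
print(state()['ft_force'],state()['ft_torque'])
c=grab('side','side22'); crop('side22',290,240,350,290,13,'s22z')
c=grab('scene','scene22'); crop('scene22',275,195,325,255,10,'sc22z')
```

```text
[ 0.60434289  0.53006918 -0.84389712] [-0.03213804  0.27170509  0.00996597]
```

View pics/s22z.png

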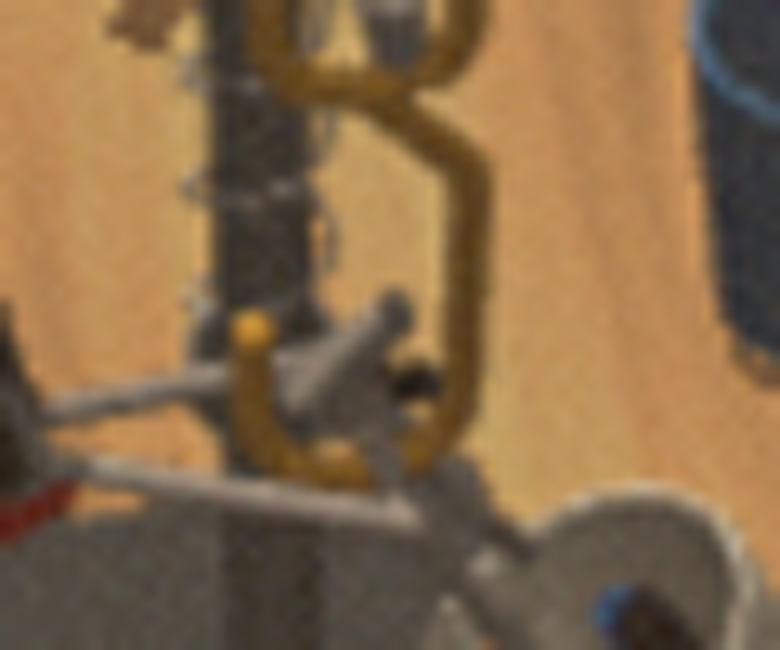

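View pics/sc22z.png

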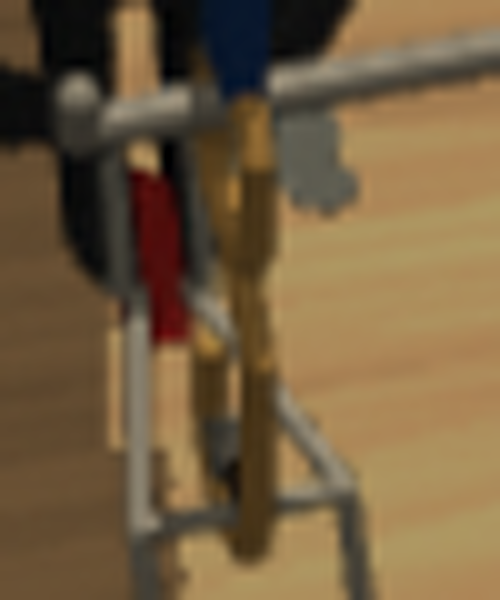

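>>> {"name": "apply_moves", "arguments": {"motion": [[0.5,0,2,0,0.03,0,5],[1,0,4,-0.002,0.06,0,5],[1.5,0,6,-0.005,0.09,0,5],[2,0,8,-0.008,0.12,0,5],[2.5,0,10,-0.01,0.15,0,5],[3,0,12,-0.012,0.18,0,5],[3,0,14,-0.014,0.2,0,5],[3,0,14,-0.014,0.2,0,5]]}}

```text
time: 24.2
ee_pos: [543.8, 24.1, 182.9]
tcp_rot: [0.024, 0.723, 0.025, -0.69]
ft_force: [-0.0, 0.1, -0.5]
opening: 10.9
```

Run:
```python
from h import *
print(state()['ft_force'],state()['ft_torque'])
c=grab('side','side23'); crop('side23',250,170,370,300,6,'s23c'); crop('side23',290,240,350,290,13,'s23z')
```

```text
[-0.00934477  0.13945679 -0.54761401] [-0.00839191  0.17014554 -0.00735836]
```

View pics/s23c.png

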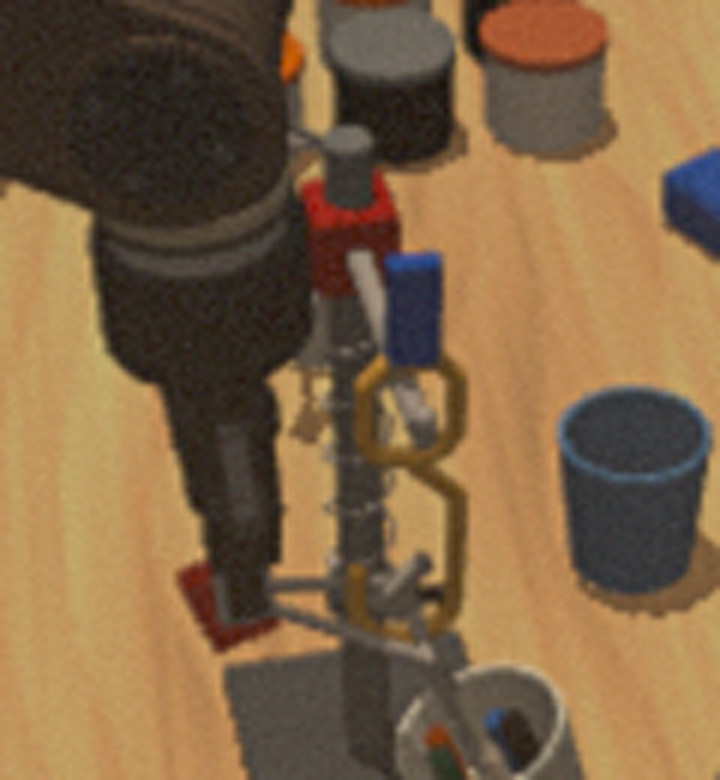

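View pics/s23z.png

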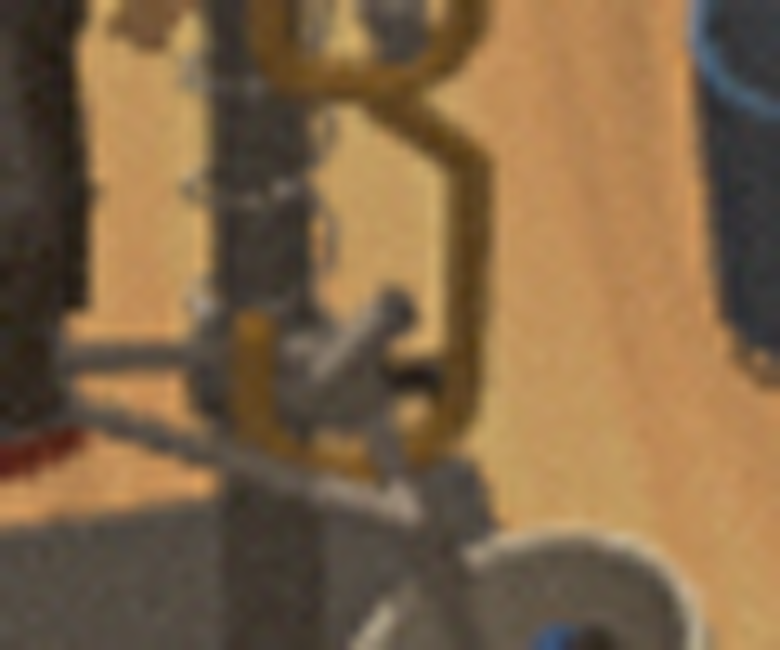

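>>> {"name": "apply_moves", "arguments": {"motion": [[0,0,0,0,0,0,16],[0,0,0,0,0,0,30],[0,0,0,0,0,0,50],[0,0,0,0,0,0,60],[0,0,0,0,0,0,60],[0,0,0,0,0,0,60]]}}

```text
time: 24.85
ee_pos: [543.0, 24.2, 182.4]
tcp_rot: [0.024, 0.722, 0.025, -0.691]
ft_force: [0.2, 0.3, 0.4]
opening: 60.0
```

Run:
```python
from h import *
print(state()['ft_force'],state()['ft_torque'])
c=grab('side','side24'); crop('side24',250,170,370,300,6,'s24c')
c=grab('wrist','wrist24')
```

```text
[0.21821856 0.28696641 0.44907152] [0.01354349 0.03611345 0.03362554]
```

View pics/s24c.png

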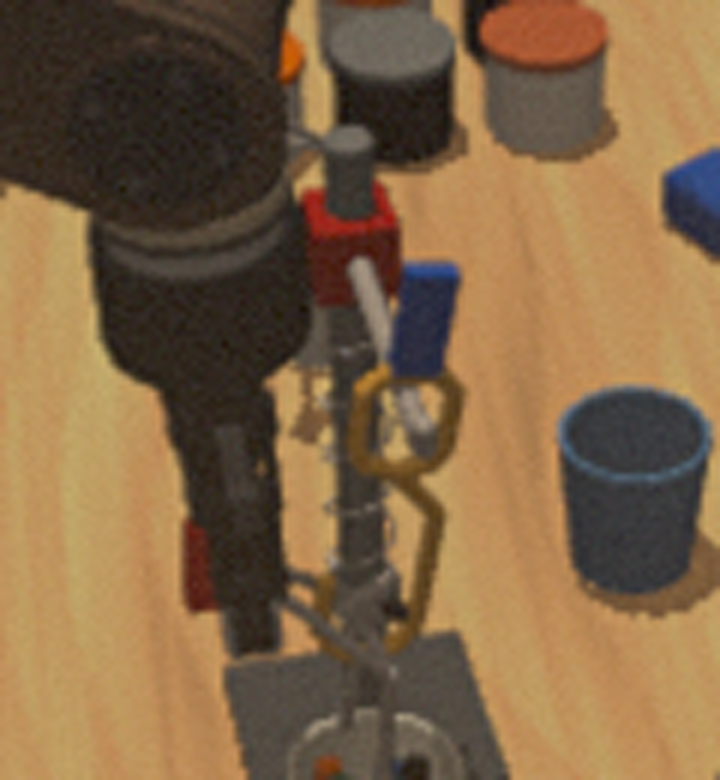

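View pics/wrist24.png

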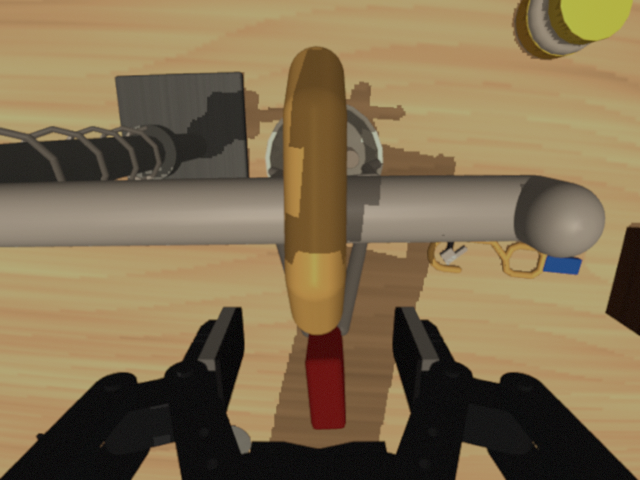

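>>> {"name": "apply_moves", "arguments": {"motion": [[-8,0,0,0,0,0,75],[-25,0,0,0,0,0,80],[-45,0,0,0,0,0,80],[-65,0,2,0,0,0,80],[-80,0,8,0,0,0,80],[-90,-10,20,0,0,0,80],[-92,-35,40,0,0,0,80],[-90,-75,55,0,0,0,80],[-85,-115,65,0,0,0,80],[-80,-150,70,0,0,0,80],[-75,-180,75,0,0,0,80],[-70,-200,80,0,0,0,80],[-70,-200,80,0,0,0,80]]}}

```text
time: 26.25
ee_pos: [473.1, -178.0, 263.1]
tcp_rot: [0.023, 0.722, 0.024, -0.691]
ft_force: [-1.3, 0.2, 0.2]
opening: 80.0
```

Run:
```python
from h import *
print(state()['ft_force'],state()['ee_pos'])
c=grab('side','side25'); crop('side25',250,170,370,300,6,'s25c')
c=grab('scene','scene25'); crop('scene25',240,120,400,260,5,'sc25c')
```

```text
[-1.31798744  0.1836126   0.2095461 ] [ 473.09990225 -178.01252065  263.08346785]
```

View pics/s25c.png

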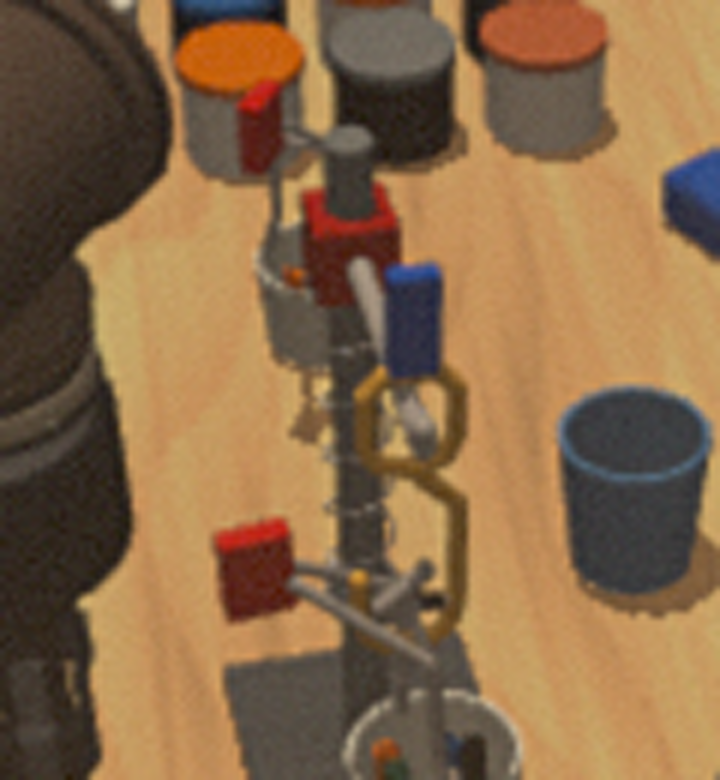

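View pics/sc25c.png

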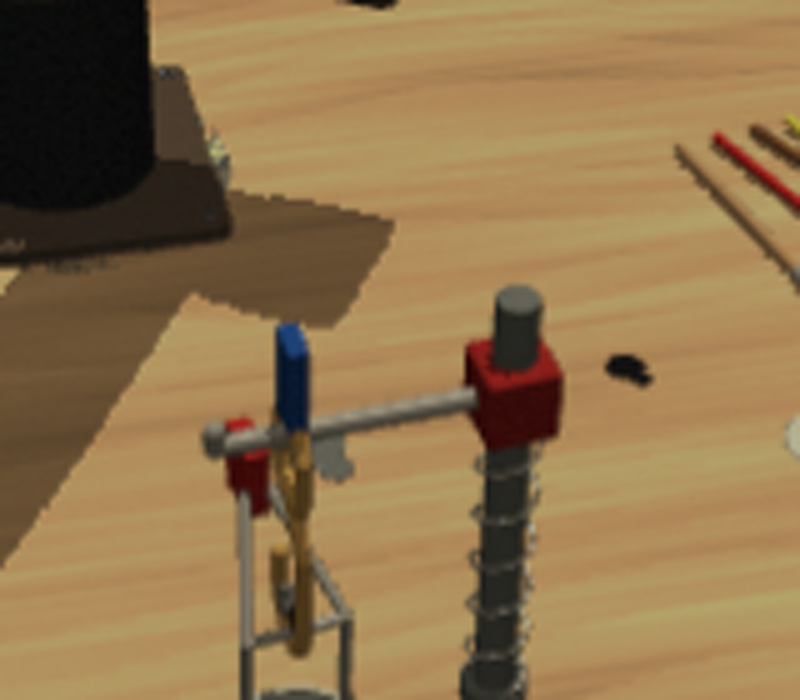

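>>> {"name": "apply_moves", "arguments": {"motion": [[0,-20,10,0,0,0,80],[0,-40,20,0,0,0,80],[0,-40,20,0,0,0,80],[0,-40,20,0,0,0,80],[0,-40,20,0,0,0,80],[0,-40,20,0,0,0,80],[0,-40,20,0,0,0,80],[0,-40,20,0,0,0,80],[0,-40,20,0,0,0,80],[0,-40,20,0,0,0,80],[0,-40,20,0,0,0,80],[0,-40,20,0,0,0,80],[0,-40,20,0,0,0,80],[0,-40,20,0,0,0,80],[0,-40,20,0,0,0,80],[0,-40,20,0,0,0,80],[0,-40,20,0,0,0,80],[0,-40,20,0,0,0,80],[0,-40,20,0,0,0,80],[0,-40,20,0,0,0,80]]}}

```text
time: 28.35
ee_pos: [473.0, -215.8, 282.3]
tcp_rot: [0.024, 0.722, 0.025, -0.691]
ft_force: [0.0, -0.6, 0.1]
opening: 80.0
```

>>> {"name": "apply_moves", "arguments": {"motion": [[0,0,0,0,0,0,80],[0,0,0,0,0,0,80],[0,0,0,0,0,0,80],[0,0,0,0,0,0,80],[0,0,0,0,0,0,80],[0,0,0,0,0,0,80],[0,0,0,0,0,0,80],[0,0,0,0,0,0,80],[0,0,0,0,0,0,80],[0,0,0,0,0,0,80],[0,0,0,0,0,0,80],[0,0,0,0,0,0,80],[0,0,0,0,0,0,80],[0,0,0,0,0,0,80],[0,0,0,0,0,0,80],[0,0,0,0,0,0,80],[0,0,0,0,0,0,80],[0,0,0,0,0,0,80],[0,0,0,0,0,0,80],[0,0,0,0,0,0,80]]}}

```text
time: 30.35
ee_pos: [473.0, -215.8, 282.3]
tcp_rot: [0.024, 0.722, 0.025, -0.691]
ft_force: [0.6, 0.1, -0.2]
opening: 79.9
```

Run:
```python
from h import *
a=[grab('side',f'side3{i}') for i in range(8)]
for i in range(1,8): 
    d=abs(a[i]['frame'].astype(int)-a[0]['frame']).mean(2); print(d[170:320,270:350].mean().round(2), d[350:470,400:470].mean().round(2))
crop('side37',260,180,360,310,6,'s37c'); crop('side37',290,240,350,290,13,'s37z')
c=grab('scene','scene37')
```

```text
4.68 2.41
5.94 2.41
6.61 2.41
6.74 2.42
6.31 2.42
5.28 2.42
3.7 2.4
```

View pics/s37c.png

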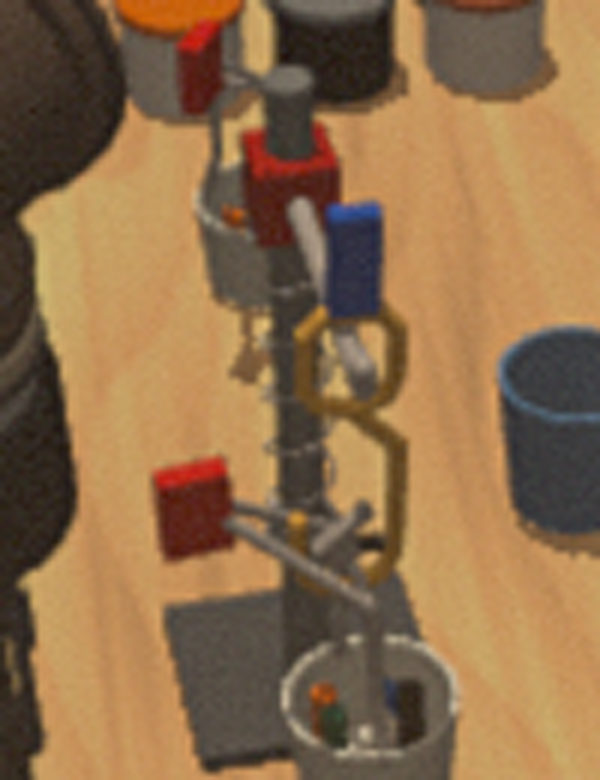

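View pics/s37z.png

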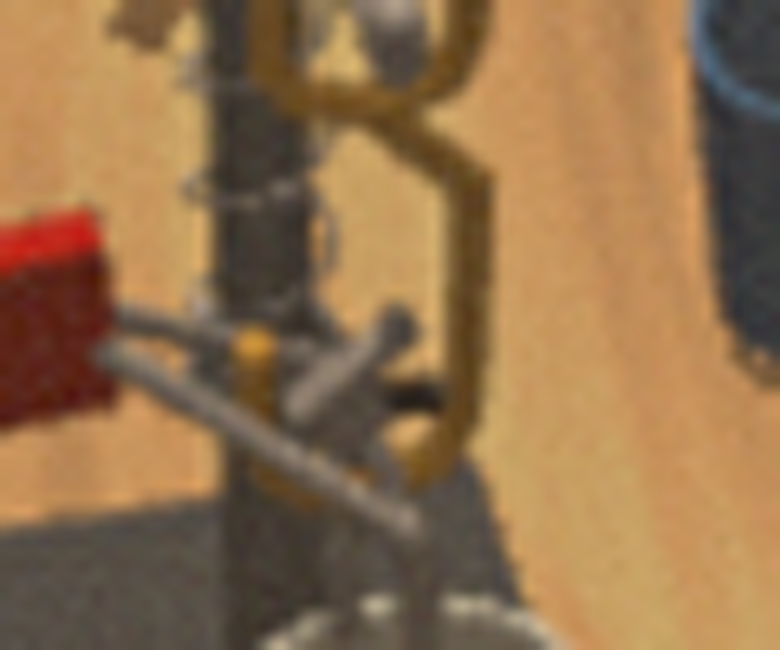

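View pics/scene37.png

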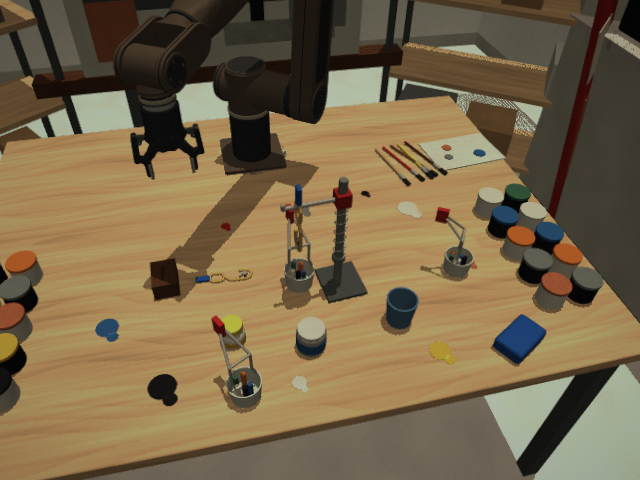

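The chain is hanging, with the bar under the keeper, but it still swings a little. I'll wait for it to settle.

>>> {"name": "apply_moves", "arguments": {"motion": [[0,0,0,0,0,0,80],[0,0,0,0,0,0,80],[0,0,0,0,0,0,80],[0,0,0,0,0,0,80],[0,0,0,0,0,0,80],[0,0,0,0,0,0,80],[0,0,0,0,0,0,80],[0,0,0,0,0,0,80],[0,0,0,0,0,0,80],[0,0,0,0,0,0,80],[0,0,0,0,0,0,80],[0,0,0,0,0,0,80],[0,0,0,0,0,0,80],[0,0,0,0,0,0,80],[0,0,0,0,0,0,80],[0,0,0,0,0,0,80],[0,0,0,0,0,0,80],[0,0,0,0,0,0,80],[0,0,0,0,0,0,80],[0,0,0,0,0,0,80]]}}

```text
time: 32.8
ee_pos: [473.0, -215.8, 282.3]
tcp_rot: [0.024, 0.722, 0.025, -0.691]
ft_force: [-0.6, 0.3, 0.5]
opening: 80.3
```

>>> {"name": "apply_moves", "arguments": {"motion": [[0,0,0,0,0,0,80],[0,0,0,0,0,0,80],[0,0,0,0,0,0,80],[0,0,0,0,0,0,80],[0,0,0,0,0,0,80],[0,0,0,0,0,0,80],[0,0,0,0,0,0,80],[0,0,0,0,0,0,80],[0,0,0,0,0,0,80],[0,0,0,0,0,0,80],[0,0,0,0,0,0,80],[0,0,0,0,0,0,80],[0,0,0,0,0,0,80],[0,0,0,0,0,0,80],[0,0,0,0,0,0,80],[0,0,0,0,0,0,80],[0,0,0,0,0,0,80],[0,0,0,0,0,0,80],[0,0,0,0,0,0,80],[0,0,0,0,0,0,80]]}}

```text
time: 34.8
ee_pos: [473.0, -215.8, 282.3]
tcp_rot: [0.024, 0.722, 0.025, -0.691]
ft_force: [-0.3, -0.1, 0.4]
opening: 79.7
```

>>> {"name": "apply_moves", "arguments": {"motion": [[0,0,0,0,0,0,80],[0,0,0,0,0,0,80],[0,0,0,0,0,0,80],[0,0,0,0,0,0,80],[0,0,0,0,0,0,80],[0,0,0,0,0,0,80],[0,0,0,0,0,0,80],[0,0,0,0,0,0,80],[0,0,0,0,0,0,80],[0,0,0,0,0,0,80],[0,0,0,0,0,0,80],[0,0,0,0,0,0,80],[0,0,0,0,0,0,80],[0,0,0,0,0,0,80],[0,0,0,0,0,0,80],[0,0,0,0,0,0,80],[0,0,0,0,0,0,80],[0,0,0,0,0,0,80],[0,0,0,0,0,0,80],[0,0,0,0,0,0,80]]}}

```text
time: 36.8
ee_pos: [473.0, -215.8, 282.3]
tcp_rot: [0.024, 0.722, 0.025, -0.691]
ft_force: [-0.9, 0.7, 0.1]
opening: 80.0
```

>>> {"name": "apply_moves", "arguments": {"motion": [[0,0,0,0,0,0,80],[0,0,0,0,0,0,80],[0,0,0,0,0,0,80],[0,0,0,0,0,0,80],[0,0,0,0,0,0,80],[0,0,0,0,0,0,80],[0,0,0,0,0,0,80],[0,0,0,0,0,0,80],[0,0,0,0,0,0,80],[0,0,0,0,0,0,80],[0,0,0,0,0,0,80],[0,0,0,0,0,0,80],[0,0,0,0,0,0,80],[0,0,0,0,0,0,80],[0,0,0,0,0,0,80],[0,0,0,0,0,0,80],[0,0,0,0,0,0,80],[0,0,0,0,0,0,80],[0,0,0,0,0,0,80],[0,0,0,0,0,0,80]]}}

```text
time: 38.8
ee_pos: [473.0, -215.8, 282.3]
tcp_rot: [0.024, 0.722, 0.025, -0.691]
ft_force: [0.2, -0.1, -0.9]
opening: 80.1
```

>>> {"name": "apply_moves", "arguments": {"motion": [[0,0,0,0,0,0,80],[0,0,0,0,0,0,80],[0,0,0,0,0,0,80],[0,0,0,0,0,0,80],[0,0,0,0,0,0,80],[0,0,0,0,0,0,80],[0,0,0,0,0,0,80],[0,0,0,0,0,0,80],[0,0,0,0,0,0,80],[0,0,0,0,0,0,80],[0,0,0,0,0,0,80],[0,0,0,0,0,0,80],[0,0,0,0,0,0,80],[0,0,0,0,0,0,80],[0,0,0,0,0,0,80],[0,0,0,0,0,0,80],[0,0,0,0,0,0,80],[0,0,0,0,0,0,80],[0,0,0,0,0,0,80],[0,0,0,0,0,0,80]]}}

```text
time: 40.8
ee_pos: [473.0, -215.8, 282.3]
tcp_rot: [0.024, 0.722, 0.025, -0.691]
ft_force: [-0.6, 0.6, 0.2]
opening: 80.1
```

```bash
cat > sw.py <<'E'
from h import *
a=[grab('side','sideq') for i in range(14)]
for x in a:
    f=x['frame'][230:300,270:320].astype(int); m=(f[...,0]>2.5*f[...,1])&(f[...,0]>60)
    v,u=np.nonzero(m); print(u.mean().round(2),v.mean().round(2),end=' | ')
print(state()['time'])
E
python3 sw.py
```

```text
21.47 32.91 | 21.28 32.38 | 21.65 32.4 | 21.22 32.33 | 21.29 32.42 | 21.44 32.17 | 21.38 32.42 | 21.16 32.46 | 21.29 32.73 | 21.57 32.39 | 21.4 32.47 | 21.45 32.4 | 21.39 32.28 | 21.33 32.53 | 41.5
```

Run:
```python
from h import *
crop('sideq',285,230,345,300,10,'final'); c=grab('scene','sceneq'); crop('sceneq',240,150,380,300,5,'finals')
```

```text
(no output)
```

View pics/final.png

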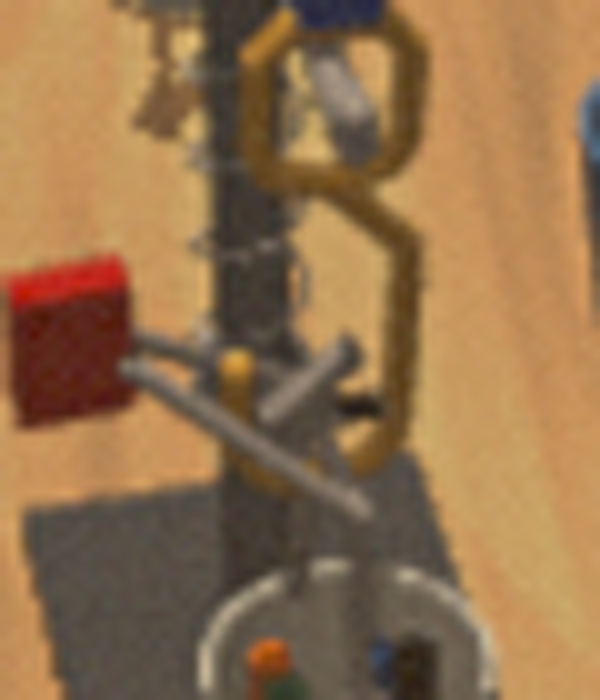

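View pics/finals.png

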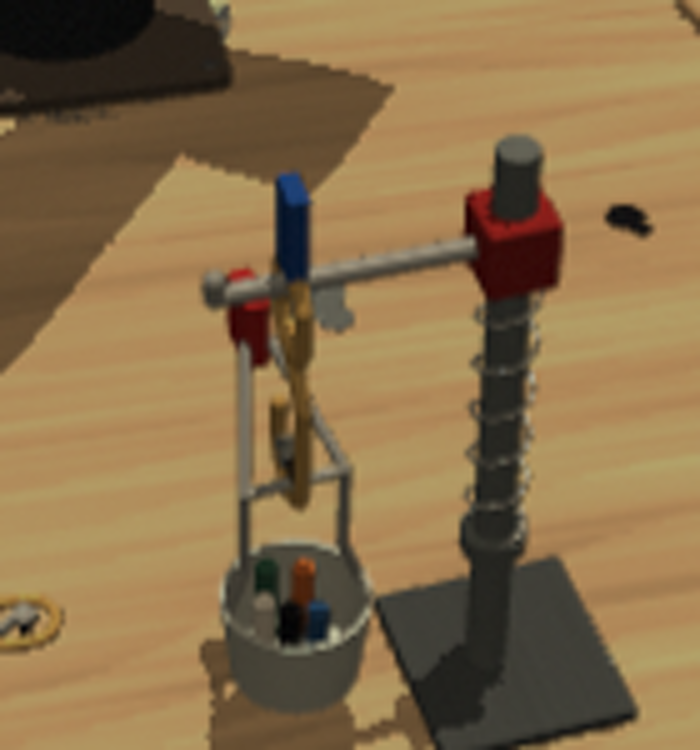

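The bar rests at the bottom of the hook with the keeper out above it, the chain is still, and the gripper is well clear. Handing in now.

```bash
python3 -c "
from station import env,state
print(env.hand_in()); print(state()['time'])"
```

```text
the job is handed in; nothing more can be done
None
the job is handed in; nothing more can be done
```

The job is done and handed in at about 42 s. The brass snap hook hangs by its eye on the springy arm with its open side towards the robot. The caddy that started nearest the base hangs from its lower hook.

**Last checks:**
- **Caddy:** the side and scene pictures show the caddy's bar at the bottom of the hook, with the keeper out above it.
- **Stillness:** the caddy's grip block moved less than about 0.3 px over 0.7 s, which is camera noise.
- **Dip:** the arm's dip was about 20 mm by eye a few seconds earlier. That is slightly under the 22 to 28 mm expected, and within my reading error.
- **Surroundings:** the gripper is well clear, and the jar, tin and mug stand where they were.

**What went less well:**
- **Extra lowering:** when letting go of the snap hook I lowered the tool 26 mm too far, and the fingers rested on the arm. It dipped to about 20 mm and no harm showed.
- **Caddy turned in the grip:** during the press the caddy's pot tipped well forward. The keeper still snapped, with the highest dip I saw at about 45 mm; I did not read it at the snap itself.
- **Bar rode up:** when I first lifted afterwards, the bar rode up between the keeper and the stem. I lowered it back onto the bottom of the hook before letting go.
- **Dip readings:** my automatic dip measurement failed, so I read the dips by eye from the collar's position, good to a few mm.

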